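Clamp the portable drive in the desk dock

TASK

Take the blue portable drive out of its wooden rest and stand it, the same way up, in the slot of the grey metal dock, and let go of it. Then turn only the small orange inner knob clockwise until the jaw holds the drive snugly between jaw and rear stop - clearly tight, about 10 N, never more than 20 N - and let go. Leave the black outer ring as it is set and the other things on the desk alone.

Things in the scene. Friction and masses are not known exactly. Their poses are not given: they have to be found in the camera images.
- dock: Grey metal docking plate, 110 (x) x 230 (y) x 12 mm thick, fixed to the desk; origin under its centre, z up. Its flat deck is 12 mm over the desk. The slot is at y = +55 mm; the concentric knob pair has its upright axis at x = 0, y = -60 mm. Jaw (-x side) and rear stop (+x side) are 60 mm long and top out 31 mm above the deck, the fixed posts behind them up to 34 mm.
- slot (a point): Slot's middle on the deck, axes as the dock's. The drive stands here on the deck, its length along y within 15 mm of this point, and is clamped in x between the jaw (-x side) and the rear stop (+x). The rear stop's rubber face lies somewhere from x = +5 to +10 mm, as the outer ring has set it: not given exactly.
- jaw_face (a point): Middle of the jaw's rubber face, 15.5 mm above the deck. The jaw slides along the dock's +x towards the drive, 8 mm per rad of inner knob, from x = -14 mm (fully open) from the slot's middle. It is sprung: on contact it stops and the grip rises, some 10 N for each 0.1 rad of knob.
- knob_grip (a point): On the axis of the orange inner knob, 36 mm above the desk. Its grip is an upright bar 28 mm long (point's x, white mark at the +x end), 13 mm thick (y), top 42 mm and lower edge 25 mm above the desk, 1 mm over the ring's top. Clockwise from above closes the jaw. It takes 0.12 to 0.17 N m of friction plus about 0.007 N m per newton of jaw force, and stays where left.
- knob (a joint): Angle of the inner knob, rad, growing clockwise seen from above as the jaw closes; 0 = jaw fully open, 1.7 at most; starts between 0 and 0.25.
- ring_mark (a point): White mark on top of the black outer ring, 28 mm from the common axis, 24 mm above the desk (the ring's top). The ring, 60 mm across, 12 mm high, surrounds the foot of the inner knob and turns easily about the same axis; it sets the rear stop and must not be turned: the mark may shift 3 mm at most.
- rest: Light wooden rest, 60 x 120 mm, 28 mm high, fixed, with a groove 19 mm wide and 22 mm deep along its y, in which the drive stands at the start. Origin under its centre.
- drive: Blue portable drive, a rigid flat box 13 mm thick (x), 100 mm long (y), 75 mm tall (z), about 0.2 kg, with a steel band; origin at the centre of its underside, z up. Either flat face may look to the jaw.
- jaw: The clamp jaw as a moving part, rubber faced, sprung, 60 mm long and 8 mm thick; origin on its front face at deck height. Same pose as point jaw_face but 15.5 mm lower.
- plant: Potted plant in a terracotta pot 90 mm across, about 200 mm tall, origin under it. Leave alone.
- bowl: Terracotta bowl, 124 mm across, 45 mm high, origin under it. Leave alone.
- mouse: White computer mouse, 100 x 60 x 26 mm, origin under it. Leave alone.

How it is judged:
On the way, in this order (a step that is already met when the one before it is completed fails the run):
1. the drive stands on the deck in the dock's slot, let go, not yet clamped (z of drive in the frame of dock between 0.008 and 0.016 m and x of drive in the frame of dock between -0.012 and 0.008 m and y of drive in the frame of dock between 0.037 and 0.073 m and contact force between the fingers and drive below 0.3 N and contact force between jaw and drive below 3 N), for 0.1 s.
2. the inner knob has drawn the jaw tight on the drive (over 4 N) (contact force between jaw and drive above 4 N), for 0.3 s.
At the end, for the whole second after the job is handed in: The drive stands upright (within 5 degrees) and square on the dock's deck (underside within 3 mm of it), within 18 mm of the slot's middle along it, at rest, held by the jaw with 4 to 20 N; the outer ring's mark is within 3 mm of where it began; everything is let go (contact force between jaw and drive between 4 and 20 N and angle between drive's own z axis and vertical below 0.09 rad and z of drive in the frame of dock between 0.009 and 0.015 m and y of drive in the frame of dock between 0.037 and 0.073 m and x of drive in the frame of dock between -0.006 and 0.006 m and angle between the x axis of drive and the x axis of dock, either way round below 0.09 rad and linear speed of drive below 0.01 m/s and distance of ring_mark from where it was at the start of the episode below 0.003 m); the robot touches nothing.
It fails at once if the outer ring is turned (its mark moves over 3 mm) (distance of ring_mark from where it was at the start of the episode above 0.003 m).
It fails at once if the drive is squeezed by the jaw with over 20 N (contact force between jaw and drive above 20 N).
It fails at once if the plant, bowl or mouse is shifted by over 15 mm (distance of any of plant, bowl, mouse from where it was at the start of the episode above 0.015 m).
It also fails if it takes over 72 s, if anything falls off the work surface, if the arm or the gripper's body presses on something with over 40 N, if the wrist force passes 120 N, or if a joint passes its speed limit or range.

ROBOT

A 6-joint arm with a two-finger parallel gripper is mounted at the origin on the work surface. World frame = base frame: x ahead of the robot, y to its left, z up, the work surface at z = 0. Lengths are in m, angles in rad, forces in N, time in s.
With the tool pointing down it reaches from about 0.325 to 0.775 m from the base axis. Payload 5.5 kg.
Tool frame: the origin (TCP) lies between the finger pads; the fingertips stand 25 mm ahead of it and the grasp point (between the pads) lies 6 mm ahead of it (env.finger_overhang is the distance from the TCP to the fingertips, in m); z points along the fingers, y is the direction in which the jaws open and shut (so a half turn about z gives the same grasp; the last joint's range is limited). The gripper opens to 85 mm and grips with 20 to 120 N. Pads are 22 mm wide; open, the fingers measure 114 mm over their backs; the gripper's body (76 mm by 85 mm) begins 54 mm behind the grasp point. The pads swing forward as they close: fully open they stand 13 mm farther back than shut.
Start: joints at [1.101, 0.091, 1.231, -0, 1.82, -0.057], TCP at [0.241, 0.55, 0.22] pointing down, gripper open.
Joint ranges: [-2.87, 2.87], [-0.86, 2.18], [0.17, 2.46], [-1.51, 4.65], [0.06, 2.69], [-2.65, 2.65]. Speed limits (rad/s): [2.57, 2.57, 3.01, 3.14, 3.14, 3.14].

INTERFACE

Orientations are given as a rotation vector (axis times angle).
In Python, from bench import env, camera, sign_off gives the robot as it stands.
- The arm moves only by the shell command python3 -m creep 'ROWS' [OPENING]. ROWS is JSON, a list of rows, each a list of 4 numbers: the shift along the tool's x, y, z in cm, then the turn about the tool's z in degrees. A call has 1 to 12 rows; each row is the pose to reach, as a shift and turn from the pose measured when the call began, along the tool's axes at that moment; what a row does not reach only later rows make up. A row lasts 1/12 s, in which the tool goes at most 41.7 mm and 7.16 degrees, less where a joint would pass 70% of its speed; a pose out of reach is approached as far as the arm can. A call with a gripper value outside its range is refused whole. OPENING is the finger opening in cm, from 0 to 8.54, set as the call begins (- or left out, the last holds). The fingers move at their own pace and stop on an object; the grip force is fixed at half the most. Time passes only in rows, so rows that repeat a pose let the fingers close. It gives the time, the measured TCP pose, the force and the opening at its end, in the units of the state.
- env.state(): the state, without advancing time (a new reading comes with each control period).
- camera(name): name is "scene" or "top"; returns a dict with "image" (480x640x3 uint8, blue, green, red), "intrinsics" (3x3 intrinsics, pixels), "xyz" and "rotation" of the camera in the world. Camera axes: x right, y down, z forward; pixel columns grow to the right and rows downward; lengths in m; the calibration is good to about 2 mm. A picture is of the moment at which its call begins. There is no depth.
- sign_off(): hands the job in, once; it reports no verdict.
The state is a dict: "t": time; "joint_positions": joint angles; "joint_vel": joint speeds; "tau": joint torques, N m; "ee_pos": TCP position; "orientation": TCP orientation; "force": force on the tool from outside, world axes, zero at the start; "moment": the same for the moment, N m; "finger_gap": finger opening in m.
Only numpy, scipy, OpenCV 4.12 (cv2) and the standard library are available. Lean on these libraries where they do the work, as an engineer would, in place of code of your own. Each camera call takes 0.05 s, during which the arm holds its last target.

## Working session

There is one attempt and no reset: what is moved stays moved. The work goes in short steps, Python scripts to look and compute and a shell command to move; the robot and the scene stay as the last step left them, time stands still between calls to the robot, and variables do not carry over. Pictures are saved under pics/ and viewed, and the job is handed in when it is done.

```bash
ls; mkdir -p pics
python3 - <<'E'
from bench import env,camera
import cv2
for n in("scene","top"):
    c=camera(n); cv2.imwrite(f"pics/{n}0.png",c["image"]); print(n,c["intrinsics"],c["xyz"],c["rotation"])
print(env.state())
E
```

```text
pics
scene [[513.63338187   0.         320.00562154]
 [  0.         513.63338187 231.18023312]
 [  0.           0.           1.        ]] [1.35152283 0.27353999 0.99558112] [-1.6028283  -2.07670827  0.72640461]
top [[451.98885376   0.         321.19242901]
 [  0.         451.98885376 237.66803973]
 [  0.           0.           1.        ]] [0.41725028 0.09301948 1.08245675] [-2.12195058  2.13878377 -0.20249076]
{'t': 0.1, 'joint_positions': array([ 1.10129587e+00,  9.18123803e-02,  1.23179775e+00,  1.22356193e-06,
        1.81977875e+00, -5.66981351e-02]), 'joint_vel': array([ 0.00092925, -0.00053527, -0.00254649, -0.00087713, -0.00149225,
        0.00077644]), 'tau': array([ 2.26779113e-03, -4.60219574e+01, -4.19217575e+01, -1.61335061e-05,
        1.06310585e-02, -2.84728486e-05]), 'ee_pos': array([0.24058302, 0.54935581, 0.21872847]), 'orientation': array([-6.43737491e-01, -3.07445228e+00,  2.72351807e-03]), 'force': array([ 0.33033408, -0.56586698, -0.47367022]), 'moment': array([ 0.04511848, -0.02601521,  0.01645377]), 'finger_gap': 0.0855093470521293}
```

View pics/scene0.png

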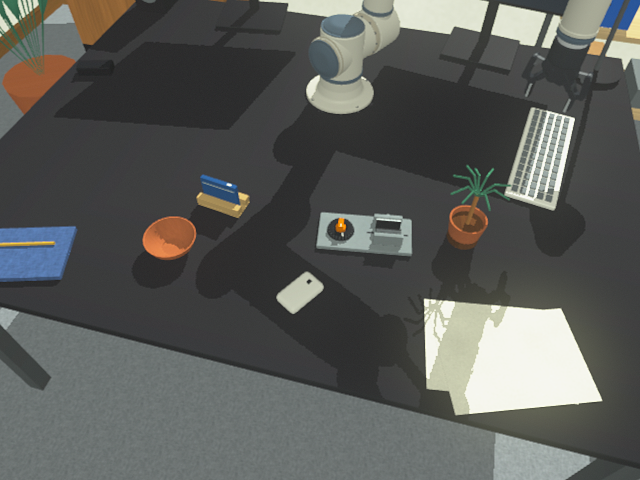

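View pics/top0.png

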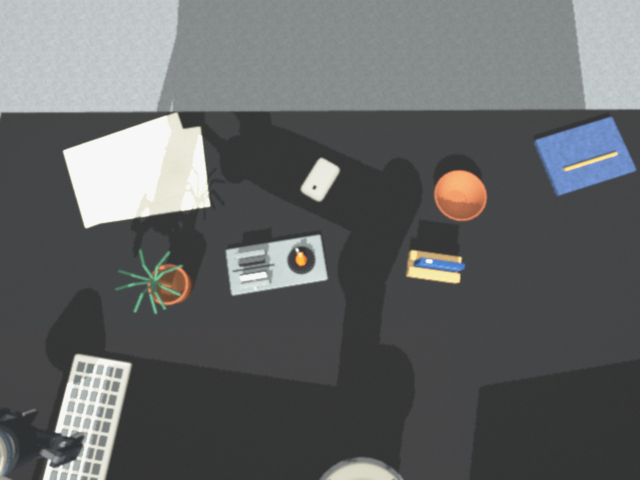

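The scene shows the bowl at (169,238), the drive in its rest at (222,195), the dock at (365,234) with its orange knob at (341,228), and the plant at (466,225). In the top view the dock is at (277,265), the knob at (301,259), and the rest at (435,266). I'll zoom in for detail.

```bash
cat > h.py <<'E'
import numpy as np,cv2
from scipy.spatial.transform import Rotation as R
from bench import env,camera
def ray(c,u,v,z):
    r=R.from_rotvec(c["rotation"]).as_matrix(); K=c["intrinsics"]
    d=r@np.linalg.inv(K)@[u,v,1]; p=np.array(c["xyz"]); return p+d*(z-p[2])/d[2]
def proj(c,P):
    r=R.from_rotvec(c["rotation"]).as_matrix(); q=r.T@(np.array(P)-c["xyz"]); q=c["intrinsics"]@q; return q[:2]/q[2]
def crop(im,u0,v0,u1,v1,s,name,g=10):
    a=cv2.resize(im[v0:v1,u0:u1],None,fx=s,fy=s,interpolation=cv2.INTER_CUBIC)
    a=np.clip(a.astype(float)*1.3+20,0,255).astype(np.uint8)
    for u in range(u0-u0%g+g,u1,g):
        cv2.line(a,((u-u0)*s,0),((u-u0)*s,6),(0,255,255),1); cv2.putText(a,str(u),((u-u0)*s-10,16),0,.35,(0,255,255),1)
    for v in range(v0-v0%g+g,v1,g):
        cv2.line(a,(0,(v-v0)*s),(6,(v-v0)*s),(0,255,255),1); cv2.putText(a,str(v),(8,(v-v0)*s+4),0,.35,(0,255,255),1)
    cv2.imwrite("pics/"+name,a)
E
python3 - <<'E'
from h import *
t=camera("top");s=camera("scene")
crop(t["image"],220,225,335,305,6,"t_dock.png")
crop(t["image"],395,235,475,295,9,"t_rest.png")
crop(s["image"],305,200,420,265,6,"s_dock.png")
crop(s["image"],185,165,265,225,9,"s_rest.png")
E
```

```text
(no output)
```

View pics/t_dock.png

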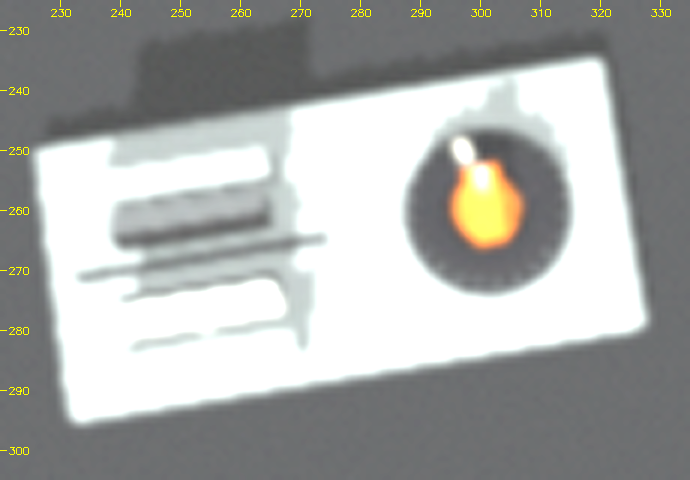

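View pics/t_rest.png

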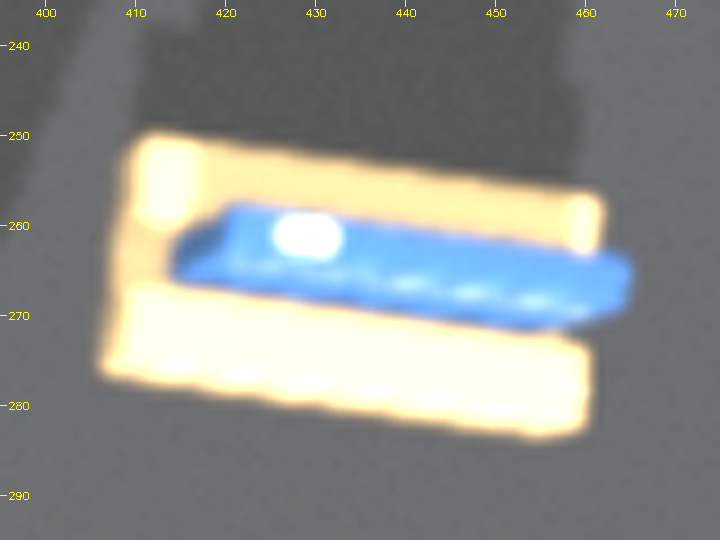

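View pics/s_dock.png

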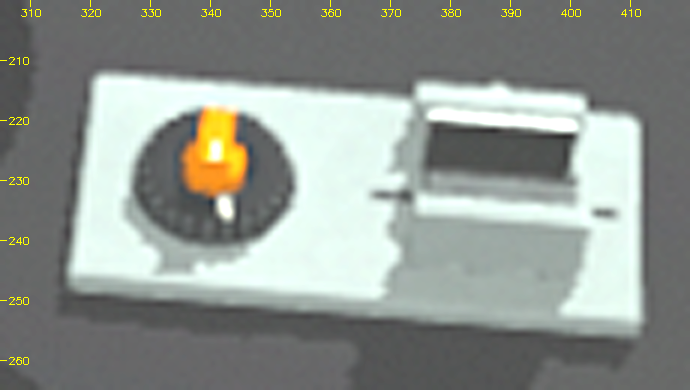

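View pics/s_rest.png

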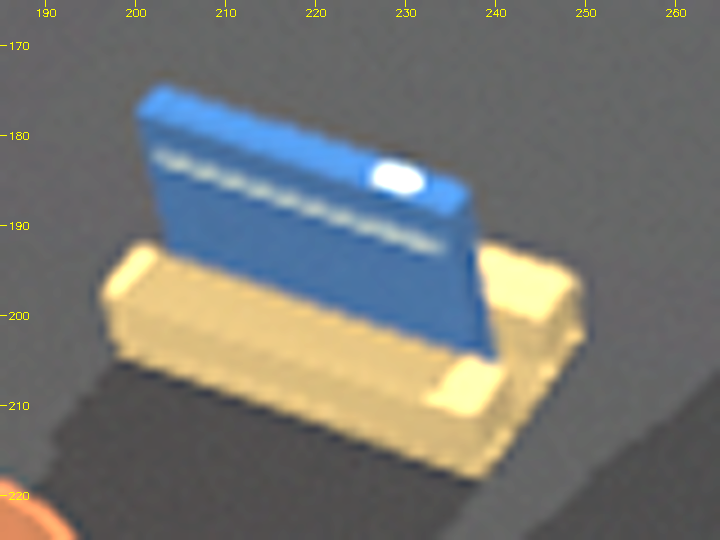

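Run:
```python
from h import *
np.set_printoptions(precision=4,suppress=True)
t=camera("top");s=camera("scene")
def show(n,c,pts,z):
    print(n); P=[ray(c,u,v,z)[:2] for u,v in pts]; P=np.array(P)
    for p in P: print("  ",p)
    if len(P)==4: print("  mean",P.mean(0),"sides",np.linalg.norm(np.roll(P,-1,0)-P,axis=1))
    return P
show("dock top",t,[(226,249),(320.5,234.5),(328,279.5),(232,296)],.012)
show("dock scene",s,[(321,212),(411.5,219),(412,254),(316,248)],.012)
show("drive top",t,[(421,257.5),(465.3,263.5),(464,270),(420,265)],.081)
show("drive scene",s,[(200,177.5),(203.3,174.5),(237.5,186),(235.5,188.8)],.081)
show("rest top",t,[(410,250),(462,257),(460,284),(406.5,277)],.028)
show("knob/ring top",t,[(301.5,260.5)],.024);show("ringmark",t,[(297,250)],.024);show("knob",t,[(300.5,260)],.042)
show("ringmark s",s,[(342.5,234.5)],.024);show("ring s",s,[(340.2,229)],.024)
show("line t",t,[(233,271),(274,265)],.012);show("line s",s,[(367.5,232.5),(407.5,235.5)],.012)
```

```text
dock top
   [0.5873 0.3111]
   [0.621  0.0847]
   [0.5124 0.0678]
   [0.4755 0.2938]
  mean [0.549  0.1893] sides [0.2289 0.1099 0.2289 0.1132]
dock scene
   [0.5161 0.0709]
   [0.4799 0.2969]
   [0.5888 0.3135]
   [0.6303 0.0878]
  mean [0.5538 0.1923] sides [0.2289 0.1102 0.2295 0.1154]
drive top
   [ 0.5539 -0.1393]
   [ 0.5396 -0.2378]
   [ 0.525 -0.234]
   [ 0.537  -0.1363]
  mean [ 0.5389 -0.1868] sides [0.0995 0.0151 0.0984 0.0171]
drive scene
   [ 0.5421 -0.235 ]
   [ 0.5302 -0.2312]
   [ 0.5456 -0.1347]
   [ 0.5558 -0.1361]
  mean [ 0.5434 -0.1842] sides [0.0126 0.0978 0.0103 0.0999]
rest top
   [ 0.5792 -0.1264]
   [ 0.5615 -0.2486]
   [ 0.4981 -0.2398]
   [ 0.5154 -0.1154]
  mean [ 0.5385 -0.1825] sides [0.1234 0.0641 0.1255 0.0647]
knob/ring top
   [0.5566 0.1301]
ringmark
   [0.5818 0.1407]
knob
   [0.5554 0.1318]
ringmark s
   [0.583  0.1417]
ring s
   [0.5676 0.1324]
line t
   [0.5344 0.293 ]
   [0.5479 0.1959]
line s
   [0.5514 0.1981]
   [0.5354 0.2949]
```

```bash
cat >> h.py <<'E'
def go(x,y,z,yaw):
    """print row (cm, deg) to world TCP x,y,z with tool y axis at world heading yaw deg (mod 180)"""
    s=env.state(); M=R.from_rotvec(s["orientation"]).as_matrix()
    d=M.T@(np.array([x,y,z])-s["ee_pos"])*100
    cur=np.degrees(np.arctan2(M[1,1],M[0,1])); dy=(yaw-cur+90)%180-90
    print("t",round(s["t"],2),"ee",s["ee_pos"].round(4),"tooly",cur.round(1),"tz",M[:,2].round(3),"gap",s["finger_gap"].round(4),"F",s["force"].round(2),"M",s["moment"].round(3),"j6",s["joint_positions"][5].round(2))
    print("row",d.round(2),"turn",(-dy).round(1),"rows needed",np.ceil(max(np.linalg.norm(d)/4.17,abs(dy)/7.16)))
E
python3 - <<'E'
from h import *
go(.541,-.185,.26,-8.1)
t=camera("top"); print("plant",ray(t,170,284,.09),"bowl",ray(t,461,195,.045),"mouse",ray(t,320,180,.02))
E
```

```text
Traceback (most recent call last):
  File "h.py", line 22, in go
    print("t",round(s["t"],2),"ee",s["ee_pos"].round(4),"tooly",cur.round(1),"tz",M[:,2].round(3),"gap",s["finger_gap"].round(4),"F",s["force"].round(2),"M",s["moment"].round(3),"j6",s["joint_positions"][5].round(2))
                                                                                                        ^^^^^^^^^^^^^^^^^^^^^
AttributeError: 'float' object has no attribute 'round'
```

```bash
sed -i 's/s\["finger_gap"\].round(4)/round(s["finger_gap"],4)/' h.py
python3 - <<'E'
from h import *
go(.541,-.185,.26,-8.1)
t=camera("top"); print("plant",ray(t,170,284,.09),"bowl",ray(t,461,195,.045),"mouse",ray(t,320,180,.02))
E
```

```text
t 0.3 ee [0.2407 0.5495 0.2194] tooly 66.3 tz [-0.    -0.001 -1.   ] gap 0.0851 F [0.72 0.47 0.46] M [-0.016 -0.02  -0.063] j6 -0.06
row [-56.98 -55.23  -4.02] turn 74.4 rows needed 20.0
plant [0.49838245 0.41512987 0.09      ] bowl [ 0.70805196 -0.25031928  0.045     ] mouse [0.75523703 0.08483333 0.02      ]
```

```bash
python3 -m creep '[[0,0,-4,0],[-10,-10,-4,10],[-57,-55,-4,74],[-57,-55,-4,74],[-57,-55,-4,74],[-57,-55,-4,74],[-57,-55,-4,74],[-57,-55,-4,74],[-57,-55,-4,74],[-57,-55,-4,74],[-57,-55,-4,74],[-57,-55,-4,74]]' 5; python3 -c "
from h import *
go(.541,-.185,.2,-8.1)"
```

```text
t: 1.35
ee_pos: [0.415, 0.1237, 0.26]
orientation: [2.371, 2.06, 0.001]
force: [0.2, 0.1, -0.5]
finger_gap: 0.0501
t 1.35 ee [0.415  0.1237 0.26  ] tooly -8.0 tz [ 0.001 -0.    -1.   ] gap 0.0501 F [ 0.21  0.06 -0.5 ] M [ 0.042 -0.031  0.035] j6 0.35
row [-28.81  16.77   6.01] turn 0.1 rows needed 9.0
```

```bash
python3 -m creep '[[-28.8,16.8,6,0],[-28.8,16.8,6,0],[-28.8,16.8,6,0],[-28.8,16.8,6,0],[-28.8,16.8,6,0],[-28.8,16.8,6,0],[-28.8,16.8,6,0],[-28.8,16.8,6,0],[-28.8,16.8,6,0],[-28.8,16.8,6,0],[-28.8,16.8,6,0]]'
python3 - <<'E'
from h import *
t=camera("top");s=camera("scene")
crop(t["image"],385,215,485,295,8,"t1.png");crop(s["image"],175,115,275,215,6,"s1.png")
go(.541,-.185,.073,-8.1)
E
```

```text
t: 2.27
ee_pos: [0.5411, -0.1849, 0.1999]
orientation: [-2.372, -2.059, -0.001]
force: [0.3, 0.2, 0.7]
finger_gap: 0.05
t 2.37 ee [ 0.5413 -0.1838  0.2011] tooly -7.9 tz [ 0.002 -0.    -1.   ] gap 0.0497 F [-0.29  0.41  0.45] M [-0.012 -0.002  0.026] j6 -0.25
row [-0.13 -0.04 12.81] turn 0.2 rows needed 4.0
```

View pics/t1.png

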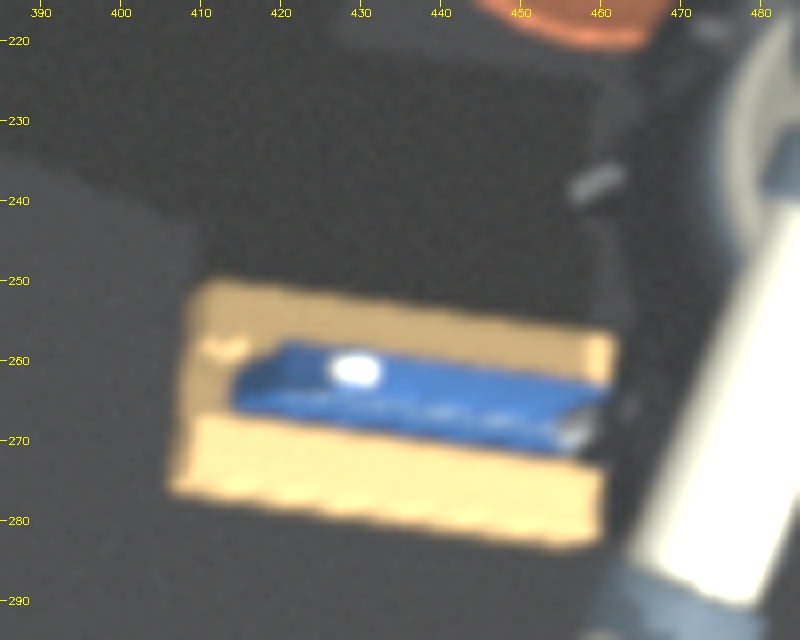

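View pics/s1.png

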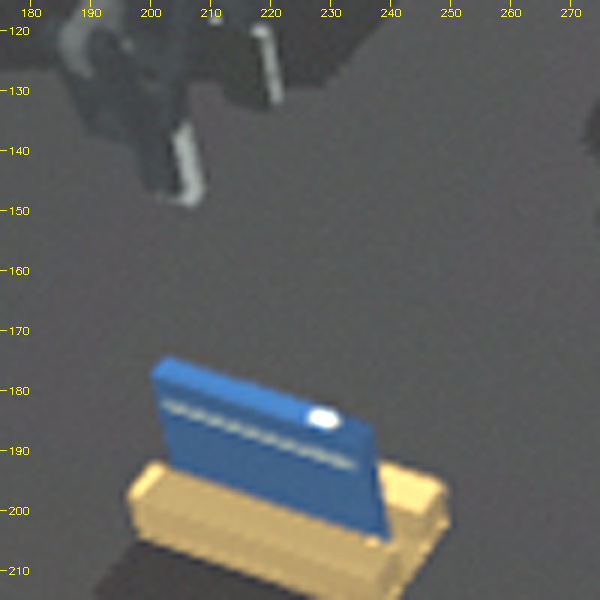

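The scene view shows the fingertips at about (207,148) and (220,131), straddling the drive line. I'll compare them with the projected tip positions.

Run:
```python
from h import *
s=camera("scene");t=camera("top");st=env.state();M=R.from_rotvec(st["orientation"]).as_matrix()
for dz in(.02,.025):
  for sg in(1,-1):
    P=st["ee_pos"]+M@[0,sg*.025,dz]; print(dz,sg,proj(s,P),proj(t,P),P)
print(proj(s,[.541,-.185,.081]),proj(t,[.541,-.185,.081]))
```

```text
0.02 1 [207.89312169 157.53100845] [455.34719551 244.4874406 ] [ 0.56621648 -0.18701064  0.18140555]
0.02 -1 [218.68132938 144.16547226] [453.44258209 268.87066406] [ 0.51669139 -0.18013689  0.18127332]
0.025 1 [208.2352457 159.1392272] [454.61254329 244.88696098] [ 0.56622944 -0.18701344  0.17640556]
0.025 -1 [218.98075615 145.77749014] [452.71107649 269.14247346] [ 0.51670435 -0.18013969  0.17627334]
[218.99628505 180.90713514] [441.68379417 263.05449239]
```

Run:
```python
from h import *
t=camera("top");s=camera("scene")
def c2(im,u0,v0,u1,v1,sc,n):
    im=np.clip(255*(im/255.)**.5,0,255).astype(np.uint8); crop(im,u0,v0,u1,v1,sc,n)
c2(t["image"],420,210,540,300,6,"t2.png");c2(s["image"],150,60,260,190,4,"s2.png")
```

```text
(no output)
```

View pics/t2.png

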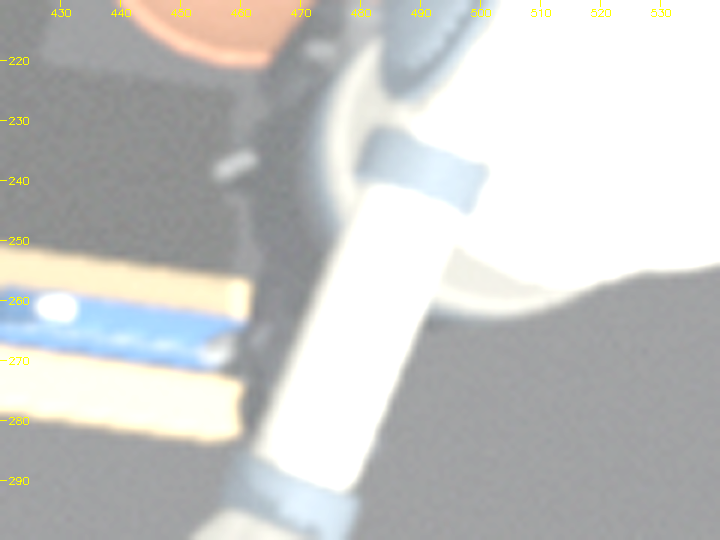

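View pics/s2.png

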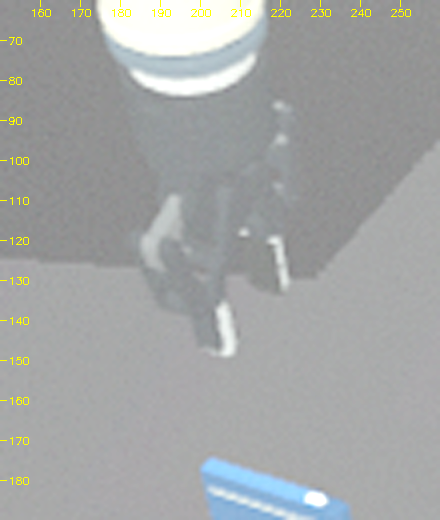

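Run:
```python
from h import *
s=camera("scene");t=camera("top");
for z in(.17,.18,.19,.2,.21,.22):print(z,"s",ray(s,207.3,149,z)[:2].round(3),ray(s,221,132.5,z)[:2].round(3),"t+x pad",ray(t,456,239,z)[:2].round(3),"-x pad",ray(t,455,269,z)[:2].round(3))
print(env.state())
```

```text
0.17 s [ 0.528 -0.206] [ 0.464 -0.197] t+x pad [ 0.58  -0.193] -x pad [ 0.518 -0.187]
0.18 s [ 0.538 -0.2  ] [ 0.475 -0.191] t+x pad [ 0.578 -0.189] -x pad [ 0.517 -0.184]
0.19 s [ 0.548 -0.194] [ 0.485 -0.185] t+x pad [ 0.576 -0.186] -x pad [ 0.515 -0.181]
0.2 s [ 0.558 -0.189] [ 0.496 -0.18 ] t+x pad [ 0.574 -0.183] -x pad [ 0.514 -0.178]
0.21 s [ 0.568 -0.183] [ 0.507 -0.174] t+x pad [ 0.572 -0.18 ] -x pad [ 0.513 -0.174]
0.22 s [ 0.578 -0.177] [ 0.518 -0.168] t+x pad [ 0.571 -0.177] -x pad [ 0.512 -0.171]
{'t': 2.6667, 'joint_positions': array([-3.87562510e-01,  1.01504393e-02,  1.34795087e+00,  2.67443687e-04,
        1.78163998e+00, -2.48900473e-01]), 'joint_vel': array([-0.0048247 ,  0.00598744, -0.00124694, -0.00131693, -0.00014005,
       -0.00101391]), 'tau': array([ 4.06250206e-02, -4.24288952e+01, -4.19263780e+01,  4.61759046e-03,
       -6.54709060e-03,  2.00242270e-03]), 'ee_pos': array([ 0.5413534 , -0.18416184,  0.20076154]), 'orientation': array([2.36877960e+00, 2.06127168e+00, 1.67558609e-03]), 'force': array([-1.26231494, -0.24506143,  0.3921724 ]), 'moment': array([ 0.05020154, -0.01246321, -0.00069919]), 'finger_gap': 0.04945223456518909}
```

Run:
```python
from h import *
s=camera("scene")["image"].astype(float)
a=np.clip((s-40)*4,0,255).astype(np.uint8)
crop(a,185,110,245,175,9,"s3.png")
t=camera("top")["image"].astype(float)
a=np.clip((t-25)*4,0,255).astype(np.uint8)
crop(a,430,225,490,285,9,"t3.png")
```

```text
(no output)
```

View pics/s3.png

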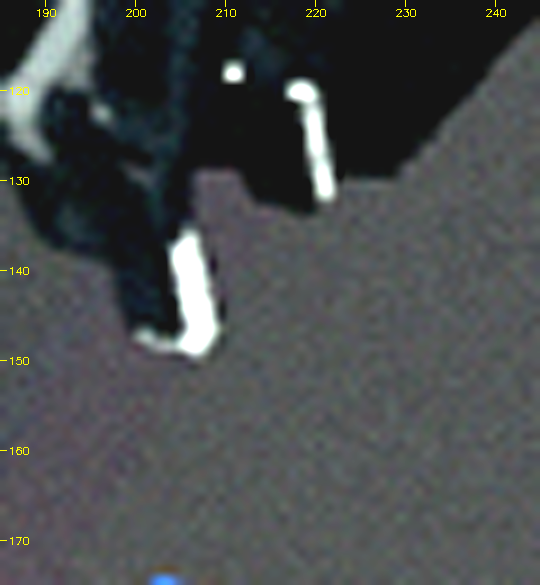

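View pics/t3.png

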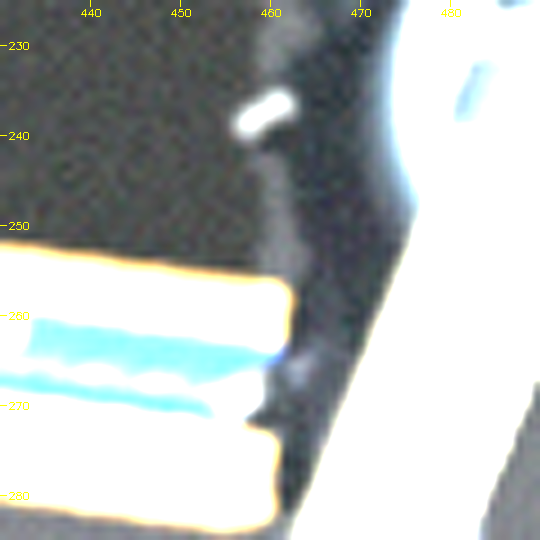

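```bash
python3 -m creep '[[0,0,4,0],[0,0,8,0],[0,0,8,0],[0,0,8,0]]'
python3 - <<'E'
from h import *
s=camera("scene");t=camera("top")
print("base",proj(s,[0,0,0]),proj(t,[0,0,0]), env.finger_overhang)
crop(s["image"],175,125,265,215,6,"s4.png");crop(t["image"],405,225,485,290,9,"t4.png")
st=env.state();M=R.from_rotvec(st["orientation"]).as_matrix();print(st["ee_pos"])
for sg in(1,-1):
    P=st["ee_pos"]+M@[0,sg*.025,.025]; print(sg,proj(s,P),proj(t,P),P)
E
```

```text
t: 3.1
ee_pos: [0.5396, -0.1837, 0.1178]
orientation: [-2.367, -2.059, 0.003]
force: [0.4, 0.2, 1.5]
finger_gap: 0.0498
base [339.65700476  92.53806123] [361.46689103 513.65302286] 0.025
[ 0.54253032 -0.18495058  0.12344451]
1 [212.59426407 183.05581156] [444.71830281 250.15792417] [ 0.56740364 -0.18845826  0.09856451]
-1 [222.76123208 169.81002709] [442.83497175 272.57775207] [ 0.51788733 -0.18152443  0.09832511]
```

View pics/s4.png

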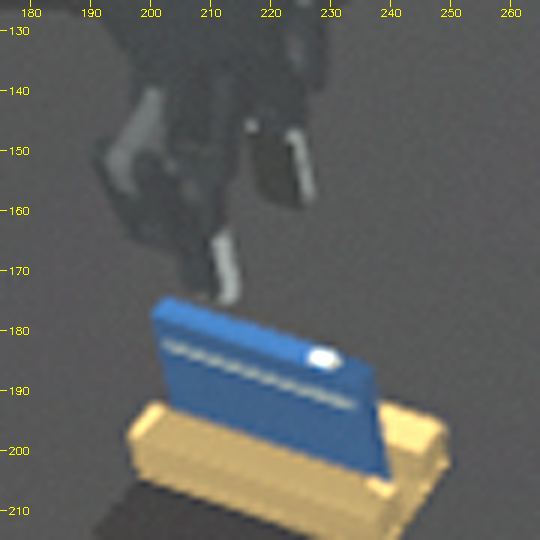

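View pics/t4.png

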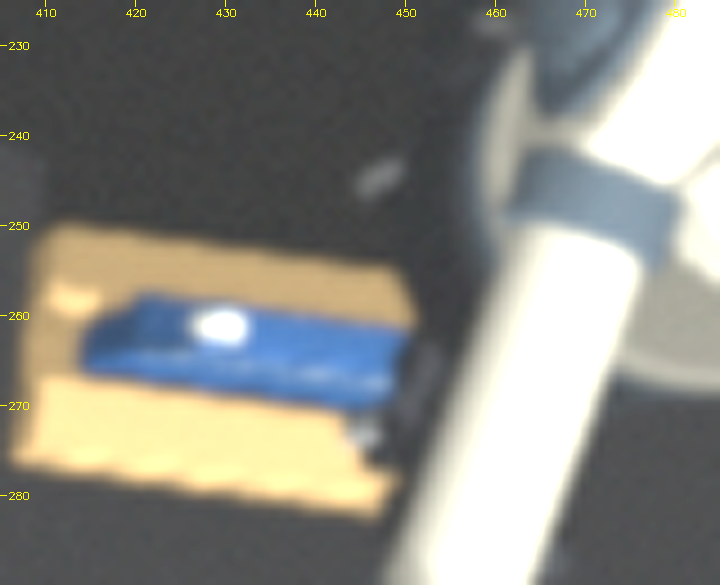

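Run:
```python
from h import *
s=camera("scene");t=camera("top")
def P(c): 
    r=R.from_rotvec(c["rotation"]).as_matrix().T; return c["intrinsics"]@np.c_[r,-r@np.array(c["xyz"])]
def tri(a,b):
    X=cv2.triangulatePoints(P(s),P(t),np.array(a,float).reshape(2,1),np.array(b,float).reshape(2,1))[:,0]; X=X[:3]/X[3]; print(X.round(4),"resid",(proj(s,X)-a).round(1),(proj(t,X)-b).round(1))
tri((213.5,176),(444.7,246.3)); tri((211.5,163.5),(450,243.2)); tri((227,160),(443.7,274))
print([env.state()["ee_pos"].round(4) for _ in range(2)])
```

```text
[ 0.5711 -0.1801  0.1284] resid [-0.1 -0. ] [-0.1  0. ]
[ 0.5708 -0.1791  0.169 ] resid [-0.3 -0.1] [-0.4  0.1]
[ 0.5109 -0.1715  0.1283] resid [-1.  -0.2] [-1.5  0.4]
[array([ 0.5432, -0.1853,  0.1246]), array([ 0.5432, -0.1853,  0.1246])]
```

Run:
```python
from h import *
s=camera("scene");t=camera("top")
def P(c): 
    r=R.from_rotvec(c["rotation"]).as_matrix().T; return c["intrinsics"]@np.c_[r,-r@np.array(c["xyz"])]
def tri(a,b):
    X=cv2.triangulatePoints(P(s),P(t),np.array(a,float).reshape(2,1),np.array(b,float).reshape(2,1))[:,0]; X=X[:3]/X[3]; print(X.round(4),"resid",(proj(s,X)-a).round(1),(proj(t,X)-b).round(1))
tri((237.5,186),(420,265)); tri((228.5,185),(429.5,261.3)); tri((341,229),(300.5,258));tri((342.5,234.5),(297,250))
tri((411.5,219),(226+6,296));tri((316,248),(320.5,234.5))
st=env.state();print(st["t"],st["ee_pos"],st["joint_positions"])
```

```text
[ 0.5381 -0.1384  0.0724] resid [0. 0.] [ 0.1 -0. ]
[ 0.5455 -0.1587  0.078 ] resid [-0. -0.] [-0.  0.]
[0.5632 0.1332 0.019 ] resid [-0.2 -0. ] [-0.2  0. ]
[0.5819 0.1412 0.0226] resid [-0.1 -0. ] [-0.2  0. ]
[0.4756 0.296  0.0068] resid [-0.4  0. ] [-0.6  0.1]
[0.6228 0.0853 0.0017] resid [-0.2 -0. ] [-0.3  0.1]
3.4 [ 0.54283409 -0.18511242  0.12369127] [-3.88098041e-01  1.61202688e-02  1.47805978e+00  2.22702844e-04
  1.64107804e+00 -2.48948176e-01]
```

```bash
python3 -m creep '[[0,0,0,0],[0,0,0,0],[0,0,0,0],[0,0,0,0],[0,0,0,0],[0,0,0,0]]' 2.5
python3 - <<'E'
from h import *
s=camera("scene");t=camera("top")
crop(s["image"],175,125,265,215,6,"s5.png");crop(t["image"],405,225,485,290,9,"t5.png")
go(.541,-.185,.073,-8.1)
E
```

```text
t: 3.9
ee_pos: [0.5428, -0.1851, 0.1236]
orientation: [2.366, 2.058, 0.005]
force: [0.7, -0.9, -1.4]
finger_gap: 0.0248
t 4.0 ee [ 0.5428 -0.1851  0.1235] tooly -8.0 tz [ 0.006 -0.002 -1.   ] gap 0.0247 F [ 0.12 -0.57  0.19] M [ 0.004 -0.087  0.006] j6 -0.25
row [-0.01 -0.2   5.05] turn 0.1 rows needed 2.0
```

View pics/s5.png

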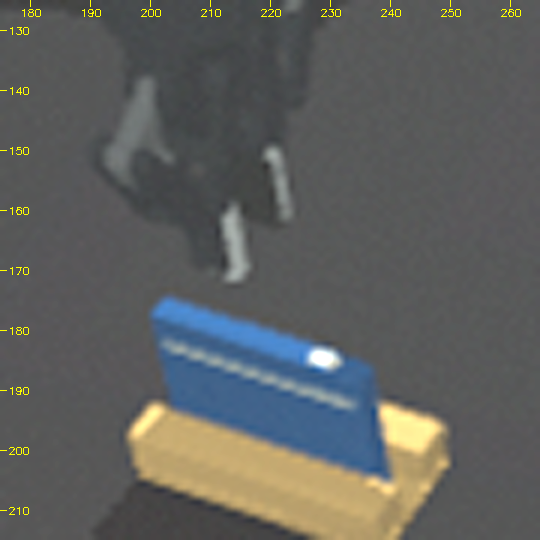

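View pics/t5.png

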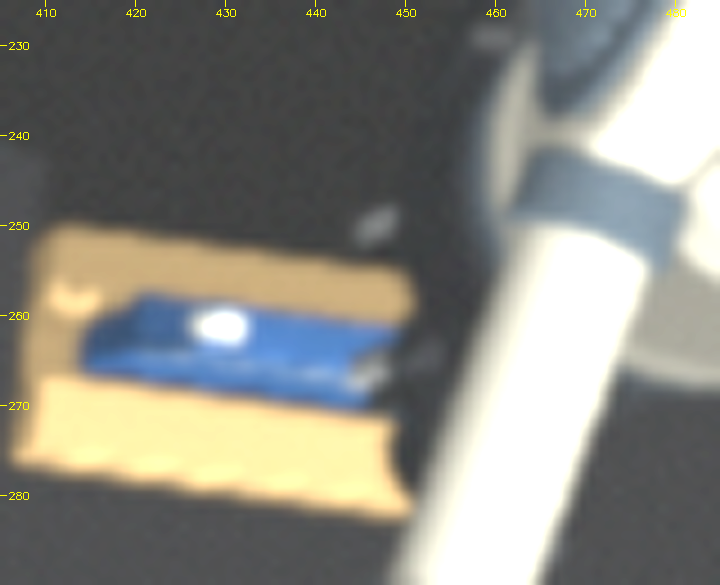

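```bash
python3 -m creep '[[0,0,0,0],[0,0,0,0],[0,0,0,0],[0,-0.2,2,0],[0,-0.2,4,0],[0,-0.2,4,0],[0,-0.2,4,0],[0,-0.2,4,0]]' 5
python3 - <<'E'
from h import *
s=camera("scene");t=camera("top")
crop(s["image"],175,125,265,215,6,"s6.png");crop(t["image"],405,225,485,290,9,"t6.png")
go(.541,-.185,.073,-8.1)
E
```

```text
t: 4.67
ee_pos: [0.5413, -0.185, 0.0845]
orientation: [2.366, 2.058, 0.005]
force: [0.7, 0.6, 0.2]
finger_gap: 0.0498
t 4.77 ee [ 0.5418 -0.1852  0.0853] tooly -8.0 tz [ 0.008 -0.003 -1.   ] gap 0.0501 F [-0.77  0.62 -0.38] M [ 0.012 -0.031  0.002] j6 -0.25
row [ 0.01 -0.09  1.23] turn 0.1 rows needed 1.0
```

View pics/s6.png

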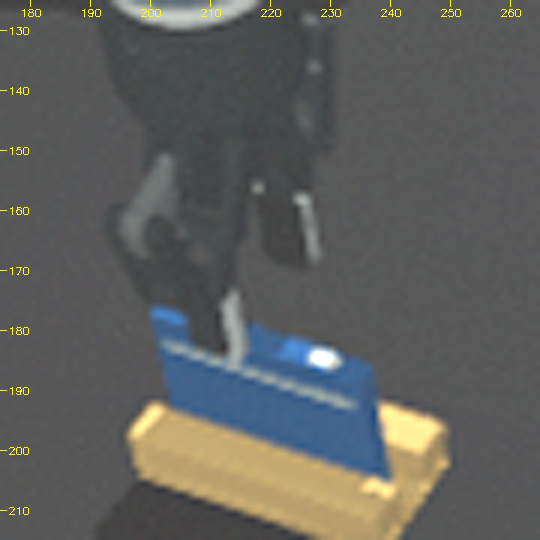

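View pics/t6.png

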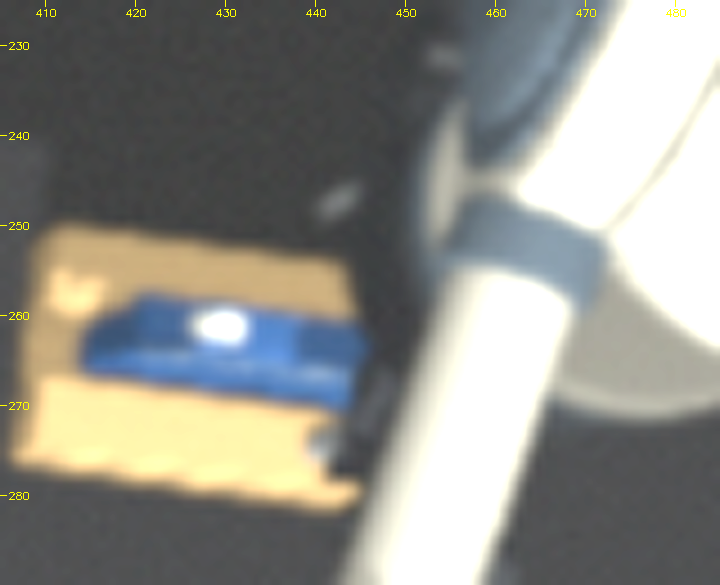

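```bash
cat >> h.py <<'E'
def P(c): 
    r=R.from_rotvec(c["rotation"]).as_matrix().T; return c["intrinsics"]@np.c_[r,-r@np.array(c["xyz"])]
def tri(s,t,a,b):
    X=cv2.triangulatePoints(P(s),P(t),np.array(a,float).reshape(2,1),np.array(b,float).reshape(2,1))[:,0]; X=X[:3]/X[3]; print(X.round(4),"resid",(proj(s,X)-a).round(1),(proj(t,X)-b).round(1)); return X
E
python3 - <<'E'
from h import *
s=camera("scene");t=camera("top")
tri(s,t,(214,186),(440.3,248.6));tri(s,t,(228,169),(439.5,275.5))
for z in (.06,.07,.08,.09,.1):
  print(z,proj(s,[.5418+.03,-.1852-.004+.011,z]),proj(s,[.5418-.03,-.1852+.004+.011,z]))
E
```

```text
[ 0.5722 -0.182   0.0943] resid [0.6 0.1] [ 0.9 -0.2]
[ 0.5111 -0.1721  0.0976] resid [-0.6 -0.1] [-0.9  0.2]
0.06 [218.18009503 196.00077293] [229.88273423 179.88016575]
0.07 [217.5951479  193.22590823] [229.38376635 177.08468356]
0.08 [217.00296204 190.41670451] [228.87879344 174.255558  ]
0.09 [216.40340224 187.57252038] [228.36770643 171.39217802]
0.1 [215.7963299  184.69269839] [227.8503936  168.49391774]
```

```bash
python3 -m creep '[[0,0,0,0],[0,0,0,0],[0,0,0,0],[0,0,0,0],[0,0,0,0],[0,0,0,0]]' 0.8
python3 - <<'E'
from h import *
s=camera("scene");t=camera("top")
crop(s["image"],175,125,265,215,6,"s7.png");crop(t["image"],405,225,485,290,9,"t7.png")
go(.541,-.185,.073,-8.1)
E
```

```text
t: 5.37
ee_pos: [0.5416, -0.1851, 0.0849]
orientation: [2.365, 2.057, 0.006]
force: [1.2, 0.8, 0.3]
finger_gap: 0.0081
t 5.47 ee [ 0.5416 -0.1851  0.0849] tooly -8.0 tz [ 0.008 -0.003 -1.   ] gap 0.0082 F [-0.53 -0.02  0.19] M [-0.044 -0.034  0.03 ] j6 -0.25
row [ 0.01 -0.08  1.19] turn 0.1 rows needed 1.0
```

View pics/s7.png

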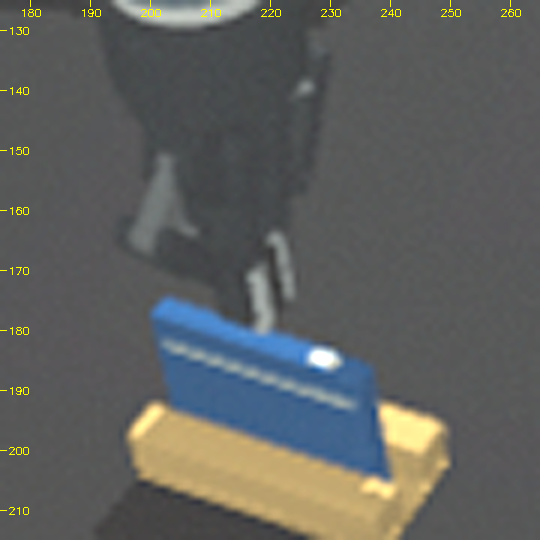

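View pics/t7.png

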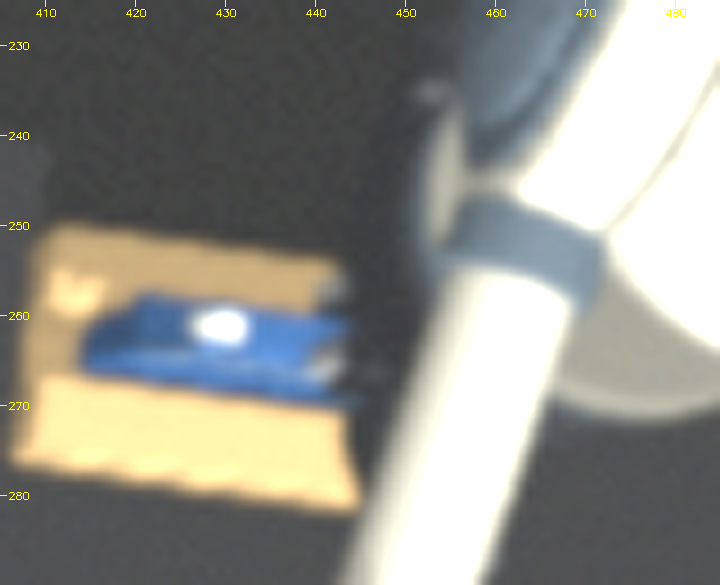

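Run:
```python
from h import *
s=camera("scene");t=camera("top")
a=np.clip((s["image"].astype(float)-20)*2.5,0,255).astype(np.uint8);crop(a,200,145,240,195,12,"s8.png",5)
a=np.clip((t["image"].astype(float)-20)*2.5,0,255).astype(np.uint8);crop(a,425,240,465,280,12,"t8.png",5)
```

```text
(no output)
```

View pics/s8.png

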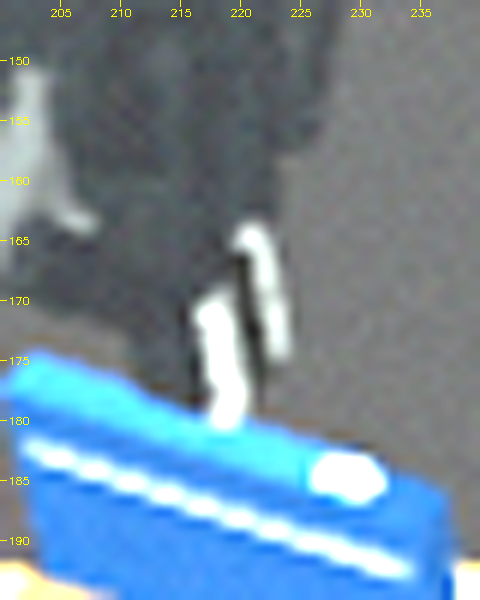

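View pics/t8.png

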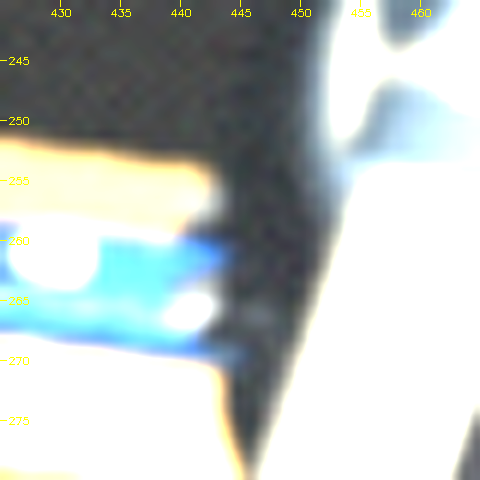

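Run:
```python
from h import *
s=camera("scene");t=camera("top")
tri(s,t,(223.3,175),(439,267)); tri(s,t,(219.5,180.7),(440,258))
for z in (.08,.085,.09,.095,.1):
  print(z,proj(s,[.5416+.010,-.1852-.001+.011,z]).round(1),proj(s,[.5416-.010,-.1852+.001+.011,z]).round(1))
```

```text
[ 0.5308 -0.1754  0.0941] resid [0.1 0. ] [ 0.2 -0.1]
[ 0.5507 -0.1783  0.0931] resid [-0.1 -0. ] [-0.1  0. ]
0.08 [221.2 184.9] [224.9 179.5]
0.085 [220.9 183.5] [224.6 178. ]
0.09 [220.6 182. ] [224.4 176.6]
0.095 [220.3 180.6] [224.1 175.2]
0.1 [220.  179.2] [223.8 173.7]
```

```bash
python3 -m creep '[[0,0,0,0],[0,0,0,0],[0,0,0,0],[0,0,0,0],[0,0,1.2,0],[0,0,2.4,0],[0,0,3.6,0],[0,0,4.6,0],[0,0,4.6,0],[0,0,4.6,0]]' 4.5
python3 - <<'E'
from h import *
s=camera("scene");t=camera("top")
crop(s["image"],175,135,265,215,7,"s9.png")
go(.541,-.185,.038,-8.1)
E
```

```text
t: 6.5
ee_pos: [0.5412, -0.1849, 0.0373]
orientation: [2.367, 2.059, 0.004]
force: [0.4, 1.4, 0.9]
finger_gap: 0.0447
t 6.6 ee [ 0.5422 -0.1854  0.0393] tooly -8.0 tz [ 0.008 -0.003 -1.   ] gap 0.0449 F [0.05 0.65 0.11] M [-0.    -0.008 -0.074] j6 -0.25
row [ 0.02 -0.13  0.12] turn 0.1 rows needed 1.0
```

View pics/s9.png

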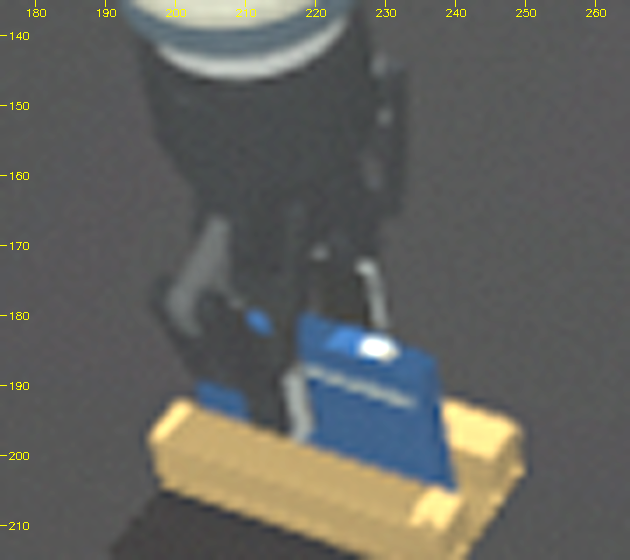

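```bash
python3 -m creep '[[0,0,0,0],[0,0,0,0],[0,0,0,0],[0,0,0,0],[0,0,0,0],[0,0,0,0],[0,0,0,0]]' 0
python3 - <<'E'
from h import *
s=camera("scene");t=camera("top")
crop(s["image"],175,135,265,215,7,"s10.png");crop(t["image"],405,235,485,290,9,"t10.png")
go(.541,-.185,.15,-8.1)
E
```

```text
t: 7.18
ee_pos: [0.5427, -0.1856, 0.0403]
orientation: [2.364, 2.056, 0.008]
force: [-1.0, 0.3, 5.4]
finger_gap: 0.012
t 7.28 ee [ 0.5427 -0.1856  0.0403] tooly -8.0 tz [ 0.01  -0.004 -1.   ] gap 0.0121 F [-0.38 -0.58  5.83] M [0.066 0.129 0.004] j6 -0.25
row [ 1.000e-02 -7.000e-02 -1.097e+01] turn 0.1 rows needed 3.0
```

View pics/s10.png

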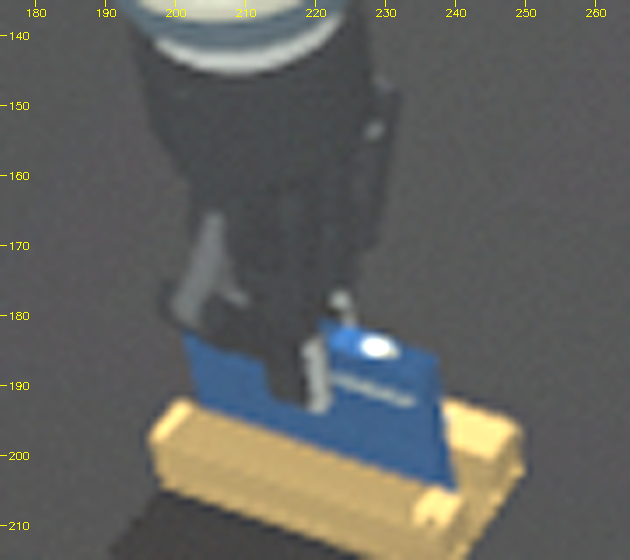

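View pics/t10.png

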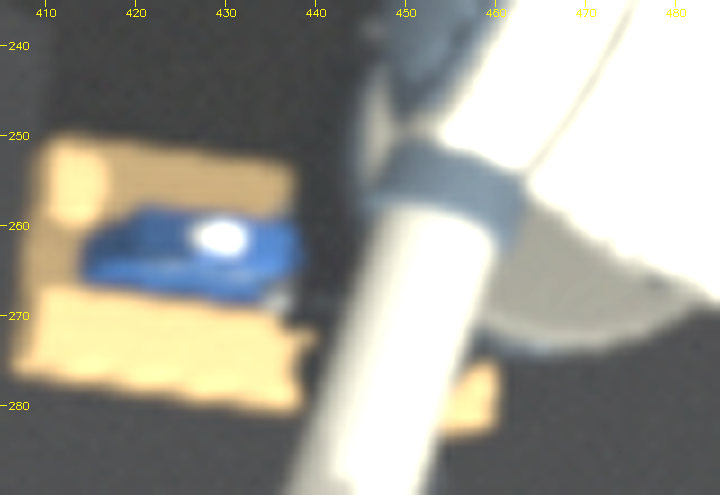

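```bash
python3 -m creep '[[0,0,-2,0],[0,0,-5,0],[0,0,-9,0],[0,0,-12,0],[0,0,-12,0],[0,0,-12,0]]' 0
python3 - <<'E'
from h import *
s=camera("scene");t=camera("top")
crop(s["image"],175,95,265,215,5,"s11.png")
def g(im,*a):
    im=np.clip(255*((im/255.)**1.0)/1.3-15,0,255).astype(np.uint8); crop(im,*a)
g(t["image"],228,242,284,300,12,"t11.png",5)
g(s["image"],365,205,415,245,14,"s12.png",5)
go(.544,.245,.16,9.1)
E
```

```text
t: 7.78
ee_pos: [0.5424, -0.1855, 0.1621]
orientation: [2.361, 2.054, 0.01]
force: [-0.5, -0.3, -2.8]
finger_gap: 0.0114
t 7.88 ee [ 0.5408 -0.1848  0.1581] tooly -8.0 tz [ 0.007 -0.002 -1.   ] gap 0.0121 F [-0.38 -0.01 -2.94] M [ 0.01   0.056 -0.001] j6 -0.25
row [42.61 -5.65 -0.3 ] turn -17.1 rows needed 11.0
```

View pics/s11.png

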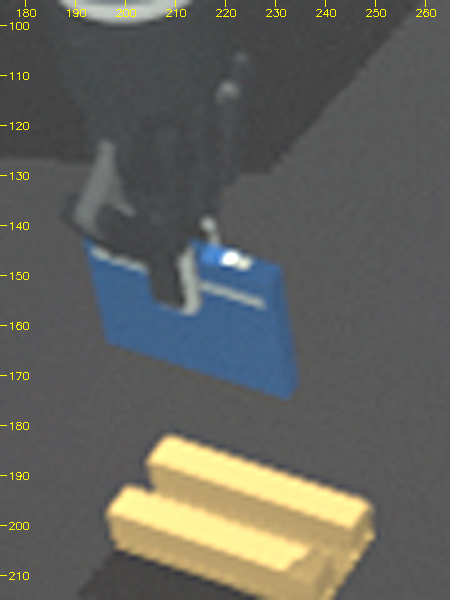

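View pics/t11.png

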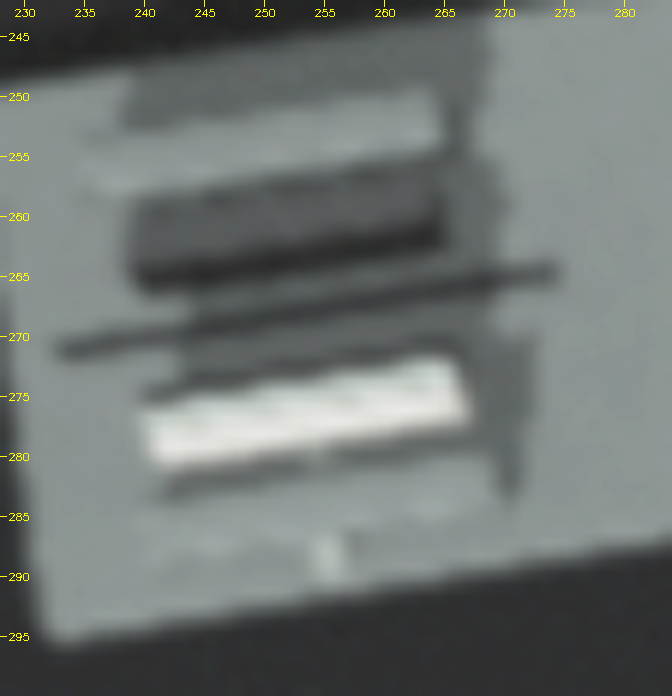

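View pics/s12.png

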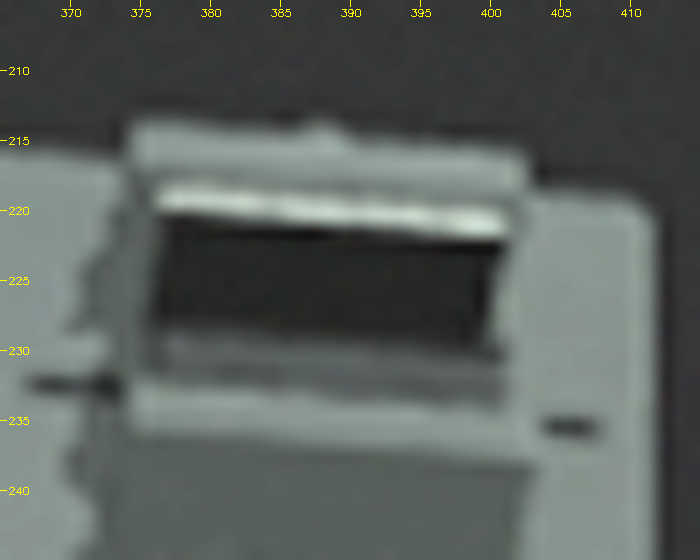

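Run:
```python
from h import *
t=camera("top");s=camera("scene")
# slot line as the x=0 reference in each camera
def mk(c,a,b):
    A=ray(c,*a,.012)[:2];B=ray(c,*b,.012)[:2]  # A at -y end? use direction to +y
    d=(B-A)/np.linalg.norm(B-A); return A,d,np.linalg.norm(B-A)
def x(c,ref,u,v,z):
    A,d,_=ref; p=ray(c,u,v,z)[:2]-A; n=np.array([d[1],-d[0]]); return (p@n*1000).round(1),(p@d*1000).round(1)
rt=mk(t,(274.3,264.8),(233,271.2)); rs=mk(s,(367,232.4),(408,235.7)); print(rt[2],rs[2])
print("top: stop face top edge",x(t,rt,252,262.6,.043),"bottom",x(t,rt,252,264.8,.012))
print("post/stop boundary",x(t,rt,252,256.7,.046))
print("jaw rubber front at top",x(t,rt,254,272.2,.043),"bright start",x(t,rt,254,273.8,.043),"bright end",x(t,rt,254,279.3,.043))
print("scene: jaw? bars. front(near) white bar",x(s,rs,388,233.5,.043),x(s,rs,388,236.5,.043), "rear bright",x(s,rs,388,218.7,.043),x(s,rs,388,220.8,.043),"post",x(s,rs,388,215,.046))
print("dark/grey bdry",x(s,rs,388,229,.012),x(s,rs,388,229.5,.043),x(s,rs,388,231.5,.043),"stop back",x(s,rs,388,233,.046))
```

```text
0.09880060649621011 0.10053550775046108
top: stop face top edge (np.float64(8.8), np.float64(47.8)) bottom (np.float64(8.2), np.float64(52.4))
post/stop boundary (np.float64(22.0), np.float64(45.7))
jaw rubber front at top (np.float64(-14.0), np.float64(46.1)) bright start (np.float64(-17.6), np.float64(46.6)) bright end (np.float64(-30.2), np.float64(48.2))
scene: jaw? bars. front(near) white bar (np.float64(23.5), np.float64(48.4)) (np.float64(32.6), np.float64(48.5)) rear bright (np.float64(-23.0), np.float64(47.8)) (np.float64(-16.3), np.float64(47.9)) post (np.float64(-32.3), np.float64(47.4))
dark/grey bdry (np.float64(-16.2), np.float64(51.4)) (np.float64(11.1), np.float64(48.2)) (np.float64(17.3), np.float64(48.3)) stop back (np.float64(24.4), np.float64(48.1))
```

```bash
python3 -m creep '[[10,-1.3,0,-4],[42.6,-5.7,0,-17],[42.6,-5.7,0,-17],[42.6,-5.7,0,-17],[42.6,-5.7,0,-17],[42.6,-5.7,0,-17],[42.6,-5.7,0,-17],[42.6,-5.7,0,-17],[42.6,-5.7,0,-17],[42.6,-5.7,0,-17],[42.6,-5.7,0,-17],[42.6,-5.7,0,-17]]' 0
python3 - <<'E'
from h import *
go(.5425,.245,.09,9.1)
E
```

```text
t: 8.98
ee_pos: [0.5416, 0.2486, 0.1538]
orientation: [2.032, 2.393, -0.001]
force: [-0.5, -0.5, -2.2]
finger_gap: 0.012
t 8.98 ee [0.5416 0.2486 0.1538] tooly 9.3 tz [ 0.001 -0.002 -1.   ] gap 0.012 F [-0.48 -0.52 -2.24] M [-0.055  0.028 -0.049] j6 0.21
row [-0.35  0.03  6.38] turn 0.2 rows needed 2.0
```

```bash
python3 -m creep '[[-0.3,0,3,0],[-0.3,0,5.8,0],[-0.3,0,5.8,0],[-0.3,0,5.8,0],[-0.3,0,5.8,0]]' 0
python3 - <<'E'
from h import *
s=camera("scene");t=camera("top")
crop(s["image"],345,145,425,255,5,"s13.png");crop(t["image"],200,235,335,305,6,"t13.png")
go(.5425,.245,.0465,9.1)
E
```

```text
t: 9.4
ee_pos: [0.5426, 0.2447, 0.0968]
orientation: [2.033, 2.391, -0.001]
force: [0.1, 0.9, -1.7]
finger_gap: 0.0122
t 9.5 ee [0.5434 0.2453 0.0984] tooly 9.3 tz [ 0.005 -0.001 -1.   ] gap 0.012 F [ 0.65 -1.04 -2.08] M [ 0.02  -0.077 -0.085] j6 0.21
row [-0.01 -0.11  5.19] turn 0.2 rows needed 2.0
```

View pics/s13.png

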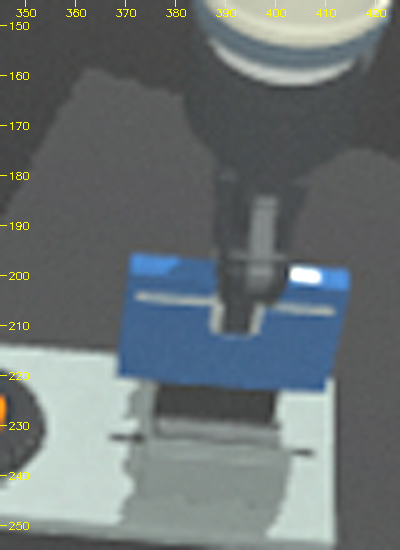

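View pics/t13.png

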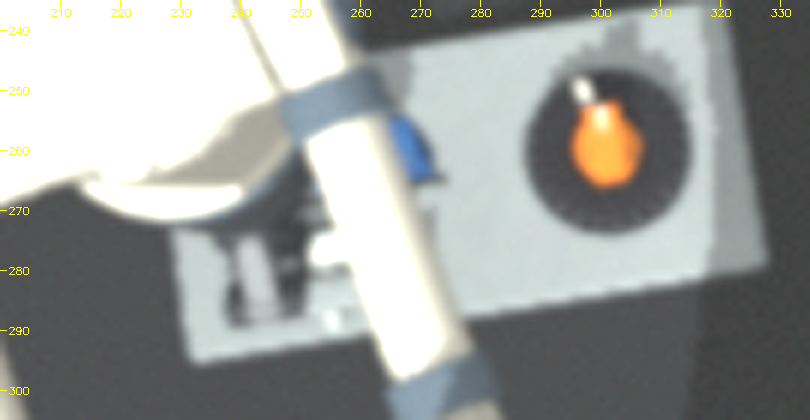

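Run:
```python
from h import *
s=camera("scene")
A=ray(s,367,232.4,.012)[:2];B=ray(s,408,235.7,.012)[:2];d=(B-A)/np.linalg.norm(B-A);n=np.array([d[1],-d[0]])
for z in(.06,.064,.068):
  for p in((368.7,220.3),(410.3,223.6)):
    q=ray(s,*p,z)[:2]-A; print(z,"x",(q@n*1000).round(1),"y",(q@d*1000-50).round(1))
  a=ray(s,368.7,220.3,z)-ray(s,410.3,223.6,z);print(np.linalg.norm(a))
for z in(.135,.139,.143):
  for p in((371,199.5),(414,203)):
    q=ray(s,*p,z)[:2]-A; print(z,"top x",(q@n*1000).round(1),"y",(q@d*1000-50).round(1))
```

```text
0.06 x 1.6 y -49.8
0.06 x 1.6 y 49.1
0.09889607182023727
0.064 x 5.0 y -50.0
0.064 x 5.0 y 48.5
0.0984732498139839
0.068 x 8.4 y -50.2
0.068 x 8.4 y 47.8
0.0980504278077305
0.135 top x 3.2 y -50.8
0.135 top x 3.8 y 46.5
0.139 top x 6.9 y -51.0
0.139 top x 7.5 y 45.8
0.143 top x 10.6 y -51.2
0.143 top x 11.2 y 45.1
```

```bash
python3 -m creep '[[0,-0.1,1,0],[0,-0.1,2,0],[0,-0.1,2.7,0],[0,-0.1,3.4,0],[0,-0.1,4.1,0],[0,-0.1,4.6,0],[0,-0.1,4.8,0],[0,-0.1,4.8,0]]' 0
python3 - <<'E'
from h import *
s=camera("scene")
crop(s["image"],345,165,425,255,6,"s14.png")
go(.5425,.245,.0465,9.1)
E
```

```text
t: 10.22
ee_pos: [0.5422, 0.2451, 0.0494]
orientation: [2.032, 2.391, 0.002]
force: [0.1, 0.2, -2.2]
finger_gap: 0.0118
t 10.27 ee [0.5425 0.2452 0.0501] tooly 9.3 tz [ 0.004 -0.001 -1.   ] gap 0.0122 F [ 0.48 -0.09 -2.29] M [-0.032  0.028  0.013] j6 0.21
row [-0.02 -0.    0.36] turn 0.2 rows needed 1.0
```

View pics/s14.png

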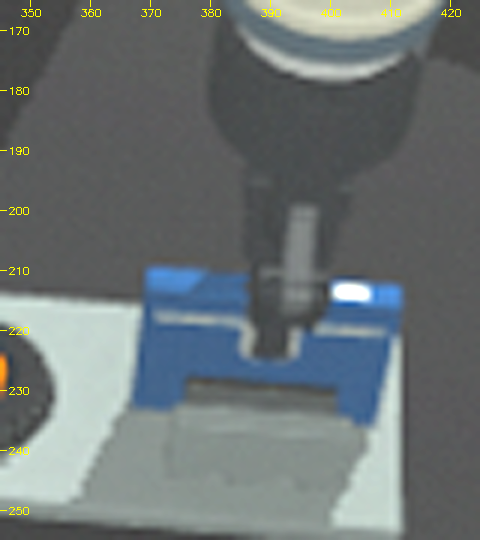

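The drive is between the jaw and the stop with no side force. I'll lower it the last few millimetres.

```bash
python3 -m creep '[[0,0,0.1,0],[0,0,0.2,0],[0,0,0.3,0],[0,0,0.3,0]]' 0; python3 -c "
from h import *
go(.5425,.245,.0465,9.1)"
```

```text
t: 10.6
ee_pos: [0.5425, 0.2452, 0.0471]
orientation: [2.032, 2.391, 0.003]
force: [-0.5, 0.4, -2.3]
finger_gap: 0.0124
t 10.6 ee [0.5425 0.2452 0.0471] tooly 9.3 tz [ 0.004 -0.001 -1.   ] gap 0.0124 F [-0.46  0.35 -2.28] M [-0.021 -0.014  0.006] j6 0.21
row [-0.02 -0.01  0.06] turn 0.2 rows needed 1.0
```

```bash
python3 -m creep '[[0,0,0.1,0],[0,0,0.15,0],[0,0,0.15,0]]' 0;python3 -m creep '[[0,0,0.1,0],[0,0,0.15,0],[0,0,0.15,0]]' 0; python3 -c "
from h import *
go(.5425,.245,.0465,9.1)"
```

```text
t: 10.85
ee_pos: [0.5427, 0.2454, 0.0463]
orientation: [2.032, 2.391, 0.005]
force: [-0.8, -0.6, 0.6]
finger_gap: 0.0122
t: 11.1
ee_pos: [0.5428, 0.2454, 0.0462]
orientation: [2.031, 2.39, 0.006]
force: [-3.7, -2.4, 5.8]
finger_gap: 0.0123
t 11.1 ee [0.5428 0.2454 0.0462] tooly 9.3 tz [ 0.006 -0.    -1.   ] gap 0.0123 F [-3.72 -2.42  5.84] M [-0.34   0.77  -0.012] j6 0.21
row [-0.04 -0.04 -0.03] turn 0.2 rows needed 1.0
```

```bash
python3 -m creep '[[0,0,-0.1,0],[0,0,-0.1,0],[0,0,-0.1,0],[0,0,-0.1,0],[0,0,-0.1,0],[0,0,-2,0],[0,0,-5,0],[0,0,-9,0],[0,0,-12,0],[0,0,-12,0]]' 4.5
python3 - <<'E'
from h import *
s=camera("scene")
crop(s["image"],310,165,425,260,6,"s15.png")
go(.5622,.1318,.15,9.1+90)
E
```

```text
t: 11.93
ee_pos: [0.5448, 0.2465, 0.1751]
orientation: [2.027, 2.386, 0.023]
force: [1.1, 0.5, 1.8]
finger_gap: 0.0451
t 11.98 ee [0.5441 0.2462 0.1715] tooly 9.3 tz [ 0.014  0.003 -1.   ] gap 0.0449 F [0.11 0.04 0.78] M [-0.047 -0.037  0.004] j6 0.21
row [-11.59  -0.09   2.15] turn -89.8 rows needed 13.0
```

View pics/s15.png

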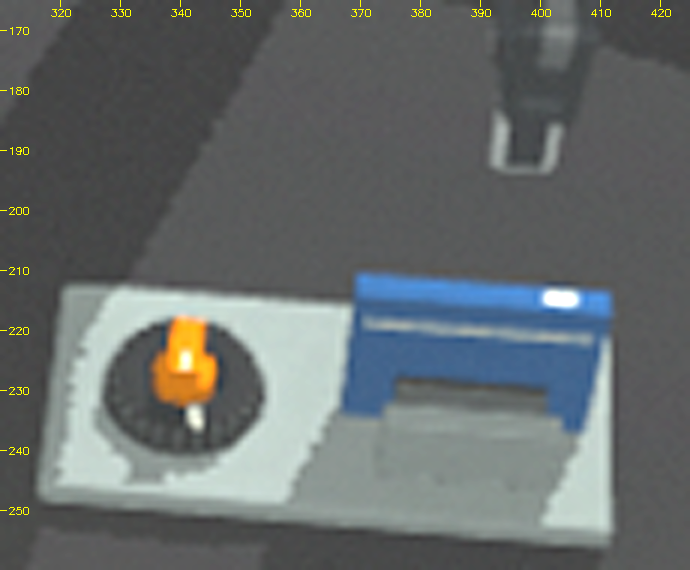

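Run:
```python
from h import *
s=camera("scene");t=camera("top")
def g(im,*a):
    im=np.clip(im.astype(float)/1.3-15,0,255).astype(np.uint8); crop(im,*a)
g(s["image"],322,210,360,245,16,"s16.png",5);g(t["image"],280,240,322,280,14,"t16.png",5)
```

```text
(no output)
```

View pics/s16.png

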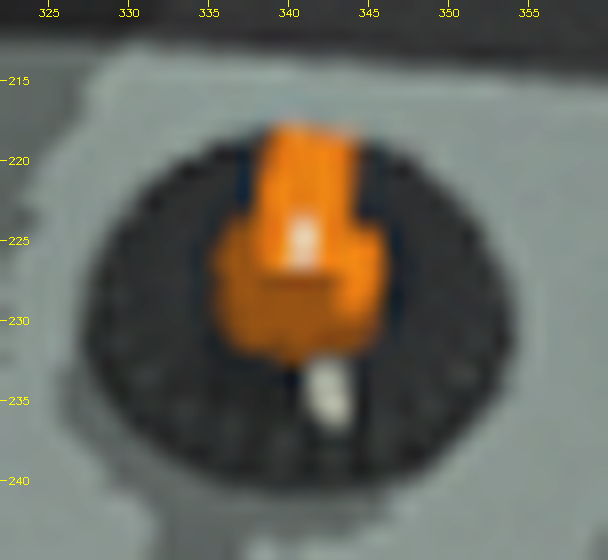

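View pics/t16.png

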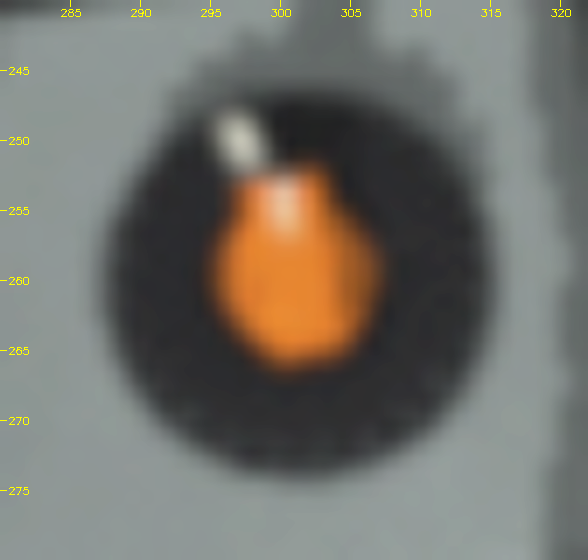

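Run:
```python
from h import *
s=camera("scene");t=camera("top")
a=np.radians(9.1);ex=np.array([np.cos(a),np.sin(a),0]);ey=np.array([-np.sin(a),np.cos(a),0])
# axis in each camera's own frame: dock centre from that camera's corners
for c,n,C in((s,"s",[.5538,.1923,0]),(t,"t",[.549,.1893,0])):
    A=np.array(C)-.06*ey
    print(n,"axis",A,"z24",proj(c,A+[0,0,.024]),"z42",proj(c,A+[0,0,.042]))
    for z in(.024,.032,.036,.042):
        print(z,"ctr",proj(c,A+[0,0,z]).round(1),"+x14",proj(c,A+.014*ex+[0,0,z]).round(1),"-x14",proj(c,A-.014*ex+[0,0,z]).round(1),"+y12",proj(c,A+.012*ey+[0,0,z]).round(1),"-y12",proj(c,A-.012*ey+[0,0,z]).round(1))
```

```text
s axis [0.56328948 0.13305517 0.        ] z24 [340.86807039 227.73350781] z42 [341.17801629 223.01674841]
0.024 ctr [340.9 227.7] +x14 [340.5 232.2] -x14 [341.3 223.4] +y12 [345.8 228.1] -y12 [336.  227.3]
0.032 ctr [341.  225.7] +x14 [340.6 230.1] -x14 [341.4 221.3] +y12 [345.9 226. ] -y12 [336.1 225.3]
0.036 ctr [341.1 224.6] +x14 [340.7 229. ] -x14 [341.5 220.2] +y12 [346. 225.] -y12 [336.2 224.2]
0.042 ctr [341.2 223. ] +x14 [340.8 227.5] -x14 [341.6 218.6] +y12 [346.1 223.4] -y12 [336.2 222.6]
t axis [0.55848948 0.13005517 0.        ] z24 [301.51671432 259.71785475] z42 [301.24432878 258.69235084]
0.024 ctr [301.5 259.7] +x14 [300.6 253.9] -x14 [302.5 265.5] +y12 [296.5 260.6] -y12 [306.5 258.9]
0.032 ctr [301.4 259.3] +x14 [300.4 253.4] -x14 [302.3 265.1] +y12 [296.3 260.1] -y12 [306.5 258.4]
0.036 ctr [301.3 259. ] +x14 [300.4 253.2] -x14 [302.3 264.9] +y12 [296.3 259.9] -y12 [306.4 258.2]
0.042 ctr [301.2 258.7] +x14 [300.3 252.8] -x14 [302.2 264.6] +y12 [296.1 259.5] -y12 [306.4 257.8]
```

```bash
python3 -m creep '[[-3,0,0,-7],[-7,0,0,-14],[-11.6,0,0,-88],[-11.6,0,0,-88],[-11.6,0,0,-88],[-11.6,0,0,-88],[-11.6,0,0,-88],[-11.6,0,0,-88],[-11.6,0,0,-88],[-11.6,0,0,-88],[-11.6,0,0,-88],[-11.6,0,0,-88]]' 4; python3 -c "
from h import *
go(.5615,.1315,.07,97)"
```

```text
t: 13.18
ee_pos: [0.5593, 0.1305, 0.1619]
orientation: [0.123, -3.138, 0.004]
force: [0.2, 0.7, -1.5]
finger_gap: 0.0401
t 13.18 ee [0.5593 0.1305 0.1619] tooly 94.5 tz [-0.001 -0.002 -1.   ] gap 0.0401 F [ 0.2   0.74 -1.51] M [ 0.034 -0.024 -0.015] j6 -1.48
row [-0.23  0.1   9.19] turn -2.5 rows needed 3.0
```

```bash
python3 -m creep '[[-0.2,0.1,3,-2.5],[-0.2,0.1,6,-2.5],[-0.2,0.1,9.2,-2.5],[-0.2,0.1,9.2,-2.5],[-0.2,0.1,9.2,-2.5],[-0.2,0.1,9.2,-2.5]]' 4
python3 - <<'E'
from h import *
go(.5615,.1315,.03,97)
s=camera("scene");t=camera("top")
def g(im,*a):
    im=np.clip(im.astype(float)/1.1,0,255).astype(np.uint8); crop(im,*a)
g(s["image"],310,175,375,245,8,"s17.png",5);g(t["image"],270,225,340,285,8,"t17.png",5)
E
```

```text
t: 13.68
ee_pos: [0.5614, 0.1315, 0.0708]
orientation: [0.191, -3.135, 0.003]
force: [0.3, 0.4, 0.6]
finger_gap: 0.0401
t 13.68 ee [0.5614 0.1315 0.0708] tooly 97.0 tz [-0.001 -0.002 -1.   ] gap 0.0401 F [0.29 0.38 0.56] M [0.008 0.03  0.026] j6 -1.52
row [-0.01  0.01  4.08] turn -0.0 rows needed 1.0
```

View pics/s17.png

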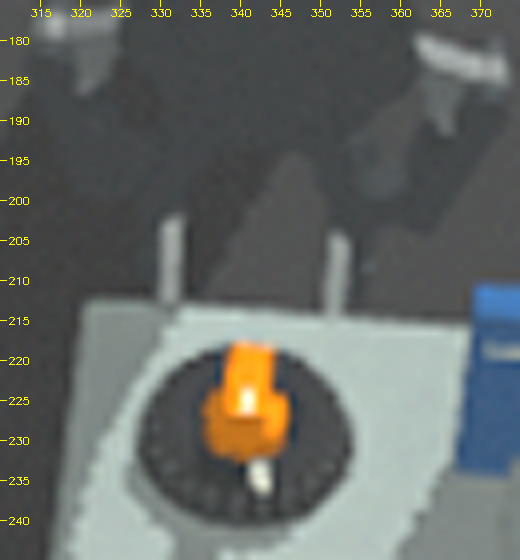

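View pics/t17.png

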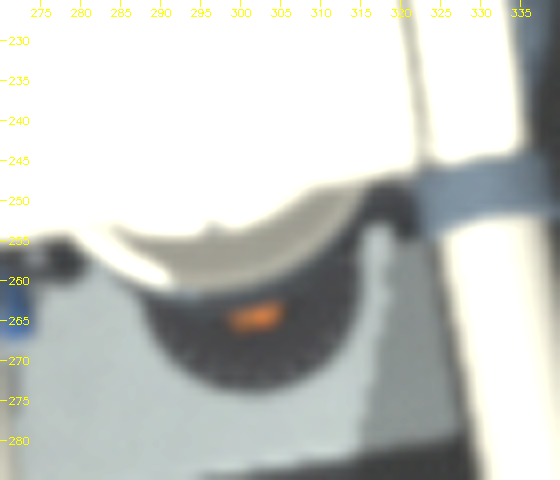

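Run:
```python
from h import *
s=camera("scene")
a=np.radians(97-90);ex=np.array([np.cos(a),np.sin(a),0])
for z in(.06,.07,.075,.08,.085,.09,.095): print(z,proj(s,np.array([.5621,.1315,z])+.011*ex).round(1))
go(.5615,.1315,.03,97)
```

```text
0.06 [340.5 221.2]
0.07 [340.7 218.5]
0.075 [340.8 217.1]
0.08 [340.8 215.7]
0.085 [340.9 214.3]
0.09 [341.  212.9]
0.095 [341.1 211.5]
t 13.83 ee [0.5625 0.1317 0.0727] tooly 97.0 tz [ 0.003 -0.002 -1.   ] gap 0.0398 F [-0.08 -0.29 -0.19] M [-0.068 -0.007 -0.014] j6 -1.52
row [0.12 0.   4.27] turn -0.0 rows needed 2.0
```

```bash
python3 -m creep '[[0,-0.05,1.5,0],[0,-0.05,3,0],[0,-0.05,4.2,0],[0,-0.05,4.2,0],[0,-0.05,4.2,0],[0,-0.05,4.2,0],[0,-0.05,4.2,0]]' 4
python3 - <<'E'
from h import *
go(.562,.131,.03,97)
s=camera("scene")
def g(im,*a):
    im=np.clip(im.astype(float)/1.1,0,255).astype(np.uint8); crop(im,*a)
g(s["image"],310,190,375,250,10,"s18.png",5)
ex=np.array([np.cos(np.radians(7)),np.sin(np.radians(7)),0])
for z in(.025,.03,.035,.04,.045,.05): print(z,proj(s,np.array([.5628,.133,z])+.011*ex).round(1))
E
```

```text
t: 14.42
ee_pos: [0.5635, 0.1313, 0.0321]
orientation: [-0.191, 3.131, -0.002]
force: [-0.6, 0.2, 0.2]
finger_gap: 0.0402
t 14.42 ee [0.5635 0.1313 0.0321] tooly 97.0 tz [ 0.005 -0.001 -1.   ] gap 0.0402 F [-0.56  0.17  0.23] M [-0.083  0.016 -0.054] j6 -1.52
row [ 0.15 -0.01  0.21] turn -0.0 rows needed 1.0
0.025 [340.4 230.8]
0.03 [340.5 229.5]
0.035 [340.6 228.2]
0.04 [340.7 226.9]
0.045 [340.8 225.5]
0.05 [340.9 224.2]
```

View pics/s18.png

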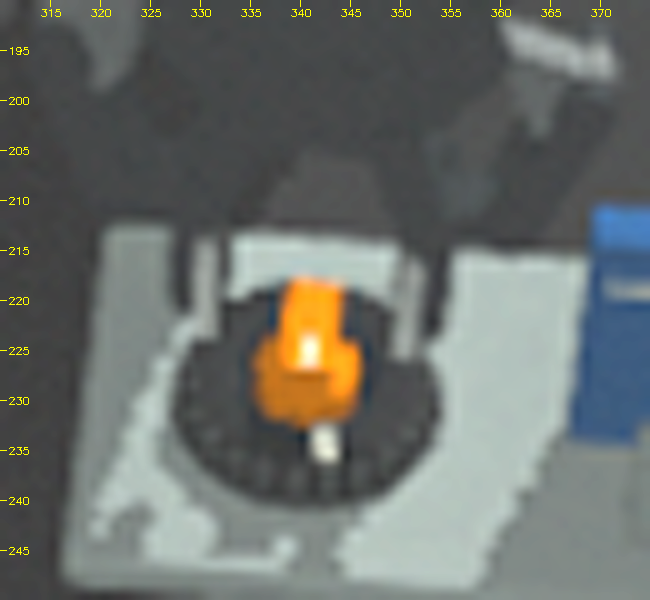

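```bash
python3 -m creep '[[0.1,0,0.4,0],[0.1,0,0.8,0],[0.1,0,1.2,0],[0.1,0,1.2,0],[0.1,0,1.2,0]]' 4
python3 - <<'E'
from h import *
go(.562,.131,.03,97)
s=camera("scene")
def g(im,*a):
    im=np.clip(im.astype(float)/1.1,0,255).astype(np.uint8); crop(im,*a)
g(s["image"],310,190,375,250,10,"s19.png",5)
E
```

```text
t: 14.88
ee_pos: [0.5621, 0.131, 0.0193]
orientation: [-0.191, 3.132, -0.003]
force: [0.4, -0.4, 0.4]
finger_gap: 0.0401
t 14.88 ee [0.5621 0.131  0.0193] tooly 97.0 tz [ 0.004 -0.001 -1.   ] gap 0.0401 F [ 0.42 -0.44  0.38] M [ 0.012  0.042 -0.027] j6 -1.52
row [ 0.   -0.01 -1.07] turn -0.0 rows needed 1.0
```

View pics/s19.png

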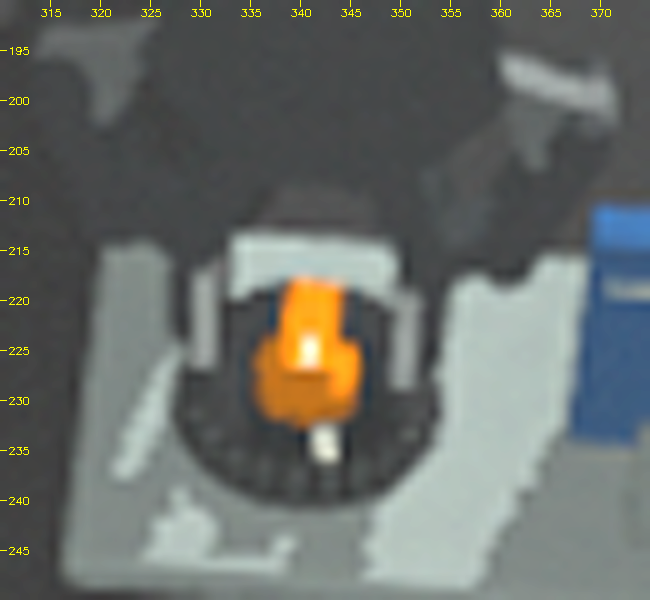

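```bash
python3 -m creep '[[0,0,0,0],[0,0,0,0],[0,0,0,0],[0,0,0,0],[0,0,0,0],[0,0,0,0]]' 0
python3 - <<'E'
from h import *
go(.562,.131,.03,97)
s=camera("scene")
def g(im,*a):
    im=np.clip(im.astype(float)/1.1,0,255).astype(np.uint8); crop(im,*a)
g(s["image"],310,190,375,250,10,"s20.png",5)
go(.562,.131,.03,97)
E
```

```text
t: 15.43
ee_pos: [0.5623, 0.1318, 0.02]
orientation: [-0.192, 3.131, -0.001]
force: [-1.7, 4.5, 2.3]
finger_gap: 0.0112
t 15.43 ee [0.5623 0.1318 0.02  ] tooly 97.0 tz [ 0.005 -0.    -1.   ] gap 0.0112 F [-1.73  4.5   2.29] M [0.65  0.24  0.056] j6 -1.52
row [ 0.04 -0.07 -1.  ] turn 0.0 rows needed 1.0
t 15.48 ee [0.5623 0.1318 0.02  ] tooly 97.0 tz [ 0.005 -0.    -1.   ] gap 0.0112 F [-0.76  4.3   2.43] M [0.765 0.231 0.092] j6 -1.52
row [ 0.04 -0.07 -1.  ] turn 0.0 rows needed 1.0
```

View pics/s20.png

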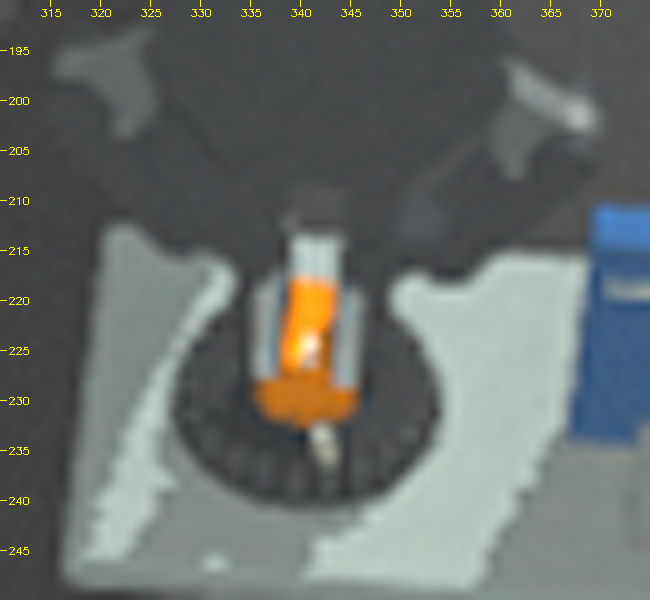

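```bash
cat > m.py <<'E'
from h import *
def rep():
    s=env.state();M=R.from_rotvec(s["orientation"]).as_matrix()
    print("t %.2f ee %s heading %.2f gap %.4f F %s M %s"%(s["t"],s["ee_pos"].round(4),np.degrees(np.arctan2(M[1,1],M[0,1])),s["finger_gap"],s["force"].round(1),s["moment"].round(3)))
if __name__=="__main__": rep()
E
for i in 1 2; do python3 -m creep '[[0,0,0,3],[0,0,0,6],[0,0,0,9],[0,0,0,10],[0,0,0,10]]' 0 >/dev/null; python3 m.py; done
```

```text
t 15.90 ee [0.5623 0.1315 0.0201] heading 87.02 gap 0.0113 F [-1.8  2.3  1.5] M [0.217 0.223 0.098]
t 16.32 ee [0.5623 0.1312 0.02  ] heading 77.08 gap 0.0111 F [-2.1 -0.4  2. ] M [0.071 0.331 0.057]
```

```bash
for i in 1 2 3; do python3 -m creep '[[0,0,0,2],[0,0,0,4],[0,0,0,6]]' 0 >/dev/null; python3 m.py; done
python3 - <<'E'
from h import *
s=camera("scene")
crop(s["image"],310,190,425,260,6,"s21.png",5)
E
```

```text
t 16.57 ee [0.5622 0.1311 0.02  ] heading 71.11 gap 0.0115 F [-1.2  0.9  2.2] M [0.084 0.322 0.18 ]
t 16.82 ee [0.5621 0.1309 0.02  ] heading 65.14 gap 0.0113 F [-0.7  1.2  2.3] M [0.126 0.276 0.152]
t 17.07 ee [0.562  0.1308 0.02  ] heading 59.17 gap 0.0107 F [-2.3  1.3  2.5] M [0.102 0.349 0.118]
```

View pics/s21.png

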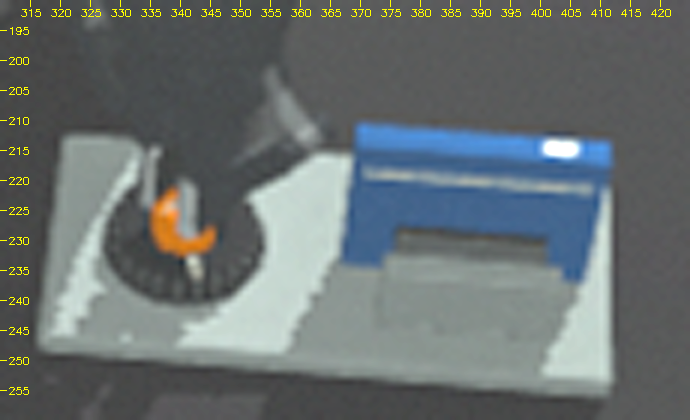

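```bash
for i in 1 2; do python3 -m creep '[[0,0,0,2],[0,0,0,4],[0,0,0,6]]' 0 >/dev/null; python3 m.py; done; for i in 1 2 3 4 5 6 7 8; do python3 -m creep '[[0,0,0,1]]' 0 >/dev/null; python3 m.py; done
```

```text
t 17.37 ee [0.562  0.1306 0.0201] heading 53.10 gap 0.0110 F [-1.5  0.1  1.9] M [0.083 0.349 0.24 ]
t 17.62 ee [0.5618 0.1305 0.02  ] heading 47.16 gap 0.0110 F [-2.4  1.1  2.7] M [0.11  0.344 0.141]
t 17.70 ee [0.5618 0.1305 0.0201] heading 46.20 gap 0.0111 F [-0.6  2.5  1.7] M [0.213 0.212 0.212]
t 17.78 ee [0.5618 0.1304 0.0201] heading 45.25 gap 0.0112 F [-2.1  1.6  2. ] M [0.172 0.282 0.139]
t 17.87 ee [0.5617 0.1304 0.02  ] heading 44.26 gap 0.0107 F [-1.3  0.4  1.9] M [0.118 0.372 0.13 ]
t 17.95 ee [0.5618 0.1304 0.02  ] heading 43.24 gap 0.0109 F [-1.8  1.5  2.8] M [0.217 0.349 0.174]
t 18.03 ee [0.5617 0.1304 0.02  ] heading 42.18 gap 0.0112 F [-1.3  1.7  2.5] M [0.164 0.33  0.166]
t 18.12 ee [0.5617 0.1304 0.02  ] heading 41.11 gap 0.0110 F [-0.9  1.4  2.4] M [0.127 0.337 0.202]
t 18.20 ee [0.5617 0.1303 0.02  ] heading 40.02 gap 0.0111 F [-1.   0.8  2. ] M [0.222 0.372 0.199]
t 18.28 ee [0.5616 0.1303 0.02  ] heading 38.92 gap 0.0108 F [-0.7  1.4  2.2] M [0.154 0.36  0.182]
```

```bash
for i in 1 2 3 4 5 6; do python3 -m creep '[[0,0,0,1]]' 0 >/dev/null; python3 m.py; done
```

```text
t 18.37 ee [0.5616 0.1303 0.02  ] heading 37.82 gap 0.0110 F [-2.5  1.3  2.6] M [0.155 0.354 0.181]
t 18.45 ee [0.5616 0.1303 0.02  ] heading 36.71 gap 0.0111 F [-1.1  1.6  1.8] M [0.083 0.362 0.271]
t 18.53 ee [0.5616 0.1302 0.02  ] heading 35.61 gap 0.0115 F [-1.4  1.2  2. ] M [0.163 0.374 0.226]
t 18.62 ee [0.5615 0.1302 0.02  ] heading 34.51 gap 0.0111 F [-2.1  0.8  2.6] M [0.151 0.378 0.232]
t 18.70 ee [0.5615 0.1302 0.02  ] heading 33.40 gap 0.0111 F [-1.3  2.   2.2] M [0.119 0.358 0.25 ]
t 18.78 ee [0.5615 0.1302 0.02  ] heading 32.29 gap 0.0110 F [-1.9  1.5  2.8] M [0.135 0.363 0.294]
```

```bash
python3 - <<'E'
from h import *
d=np.array([(71.11,.18),(65.14,.152),(59.17,.118),(53.1,.24),(47.16,.141),(46.2,.212),(45.25,.139),(44.26,.13),(43.24,.174),(42.18,.166),(41.11,.202),(40.02,.199),(38.92,.182),(37.82,.181),(36.71,.271),(35.61,.226),(34.51,.232),(33.4,.25),(32.29,.294)])
for h0 in np.arange(30,48,1.):
    f=np.maximum(0,h0-d[:,0])*.01222; b=(d[:,1]-f).mean(); r=d[:,1]-f-b; print(h0,round(b,3),"rms",r.std().round(4),"F now",(max(0,h0-32.29)*1.745).round(1))
m=[]
for i in range(6):
    s=camera("scene"); m.append(env.state()["moment"][2])
print(np.round(m,3),np.mean(m)); 
crop(s["image"],310,190,425,260,6,"s22.png",5)
E
python3 m.py
```

```text
t 18.78 ee [0.5615 0.1302 0.02  ] heading 32.29 gap 0.0110 F [-1.9  1.5  2.8] M [0.135 0.363 0.294]Traceback (most recent call last):
  File "<stdin>", line 4, in <module>
AttributeError: 'float' object has no attribute 'round'
```

```bash
python3 - <<'E'
from h import *
d=np.array([(71.11,.18),(65.14,.152),(59.17,.118),(53.1,.24),(47.16,.141),(46.2,.212),(45.25,.139),(44.26,.13),(43.24,.174),(42.18,.166),(41.11,.202),(40.02,.199),(38.92,.182),(37.82,.181),(36.71,.271),(35.61,.226),(34.51,.232),(33.4,.25),(32.29,.294)])
for h0 in np.arange(32,46,1.):
    f=np.maximum(0,h0-d[:,0])*.01222; b=(d[:,1]-f).mean(); r=d[:,1]-f-b; print(h0,"%.3f rms %.4f F %.1f"%(b,r.std(),max(0,h0-32.29)*1.745))
m=[]
for i in range(6):
    s=camera("scene"); m.append(env.state()["moment"][2])
print(np.round(m,3),np.mean(m)); 
crop(s["image"],310,190,425,260,6,"s22.png",5)
E
python3 m.py
```

```text
32.0 0.194 rms 0.0477 F 0.0
33.0 0.194 rms 0.0468 F 1.2
34.0 0.193 rms 0.0451 F 3.0
35.0 0.191 rms 0.0431 F 4.7
36.0 0.189 rms 0.0409 F 6.5
37.0 0.186 rms 0.0385 F 8.2
38.0 0.183 rms 0.0356 F 10.0
39.0 0.179 rms 0.0334 F 11.7
40.0 0.174 rms 0.0321 F 13.5
41.0 0.169 rms 0.0314 F 15.2
42.0 0.164 rms 0.0312 F 16.9
43.0 0.157 rms 0.0321 F 18.7
44.0 0.150 rms 0.0337 F 20.4
45.0 0.143 rms 0.0365 F 22.2
[0.21  0.12  0.137 0.171 0.127 0.168] 0.15516153013816925
t 19.08 ee [0.5615 0.1302 0.0201] heading 32.40 gap 0.0110 F [-1.2  1.4  2.9] M [0.161 0.404 0.168]
```

View pics/s22.png

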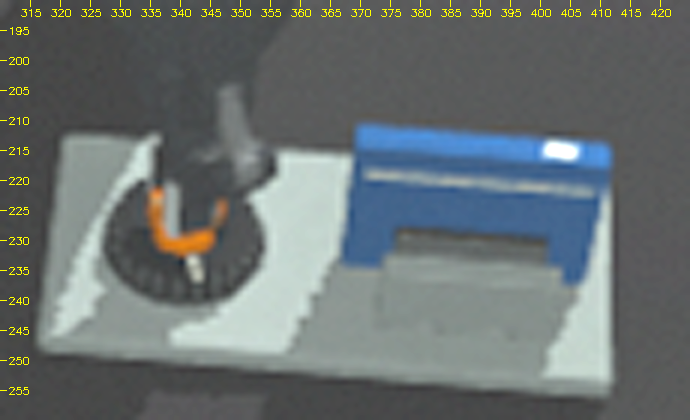

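Run:
```python
import cv2,numpy as np
def sub(f,v0,a): 
    im=cv2.imread("pics/"+f); u0,v_0,u1,v1=a
    return im[(v_0-v0)*6:(v1-v0)*6,(u0-310)*6:(u1-310)*6].astype(np.float32).mean(2)
for nm,a in(("drive",(364,206,414,226)),("label",(396,208,412,222)),("dock ctrl",(350,236,414,258)),("jaw region+stop",(368,225,408,240))):
    A=sub("s15.png",165,a)
    for f in("s21.png","s22.png"):
        B=sub(f,190,a); h=min(A.shape[0],B.shape[0]); w=cv2.createHanningWindow((A.shape[1],h),cv2.CV_32F)
        (dx,dy),r=cv2.phaseCorrelate(A[:h],B[:h],w); print(nm,f,round(dx/6,2),round(dy/6,2),round(r,2))
```

```text
drive s21.png 0.0 -0.0 1.05
drive s22.png 0.05 0.25 0.77
label s21.png 0.0 -0.01 1.02
label s22.png -0.0 0.29 0.91
dock ctrl s21.png -0.01 0.09 0.68
dock ctrl s22.png -0.0 0.07 0.6
jaw region+stop s21.png 0.01 0.01 0.54
jaw region+stop s22.png 0.03 0.02 0.32
```

```bash
for k in 1 2 3; do for i in 1 2; do python3 -m creep '[[0,0,0,-1]]' 0 >/dev/null; python3 m.py; done; for i in 1 2; do python3 -m creep '[[0,0,0,1]]' 0 >/dev/null; python3 m.py; done; done | cut -d' ' -f2,6-
```

```text
19.17 0.02  ] heading 33.41 gap 0.0109 F [-1.6  1.5  1. ] M [ 0.18   0.372 -0.089]
19.25 0.0201] heading 34.49 gap 0.0108 F [-2.9  1.7  2.8] M [ 0.165  0.369 -0.05 ]
19.33 0.0201] heading 33.57 gap 0.0113 F [-1.9  0.1  1.8] M [0.119 0.387 0.255]
19.42 0.02  ] heading 32.51 gap 0.0107 F [-2.9  1.4  2.6] M [0.178 0.402 0.333]
19.50 0.02  ] heading 33.44 gap 0.0111 F [-1.5  0.8  2. ] M [ 0.128  0.351 -0.089]
19.58 0.02  ] heading 34.50 gap 0.0112 F [-1.9  1.9  2. ] M [ 0.203  0.366 -0.111]
19.67 0.02  ] heading 33.57 gap 0.0110 F [-1.2  1.4  1.6] M [0.133 0.408 0.259]
19.75 0.02  ] heading 32.51 gap 0.0112 F [-2.7  0.6  2.6] M [0.097 0.408 0.264]
19.83 0.02  ] heading 33.44 gap 0.0112 F [-2.2  1.7  2.2] M [0.151 0.358 0.015]
19.92 0.02  ] heading 34.50 gap 0.0110 F [-1.4  1.2  1.8] M [ 0.183  0.365 -0.13 ]
20.00 0.02  ] heading 33.57 gap 0.0114 F [-2.2  1.1  2.2] M [0.127 0.517 0.266]
20.08 0.02  ] heading 32.51 gap 0.0108 F [-1.3  0.8  2.7] M [0.134 0.447 0.292]
```

```bash
for i in 1 2 3 4; do python3 -m creep '[[0,0,0,-1]]' 0 >/dev/null; python3 m.py; done| cut -d' ' -f2,6-;  for k in 1 2 3; do for i in 1 2; do python3 -m creep '[[0,0,0,1]]' 0 >/dev/null; python3 m.py; done; for i in 1 2; do python3 -m creep '[[0,0,0,-1]]' 0 >/dev/null; python3 m.py; done; done | cut -d' ' -f2,6-
```

```text
20.17 0.02  ] heading 33.44 gap 0.0110 F [-1.4  1.3  4. ] M [ 0.197  0.361 -0.074]
20.25 0.02  ] heading 34.50 gap 0.0109 F [-2.4  2.2  2.7] M [ 0.174  0.407 -0.08 ]
20.33 0.02  ] heading 35.59 gap 0.0112 F [-1.4  2.4  2.3] M [ 0.128  0.409 -0.139]
20.42 0.02  ] heading 36.70 gap 0.0109 F [-2.6  1.6  1.9] M [ 0.158  0.404 -0.109]
20.50 0.0201] heading 35.78 gap 0.0112 F [-2.3  0.9  2.1] M [0.137 0.411 0.215]
20.58 0.02  ] heading 34.72 gap 0.0112 F [-1.3  1.   2.8] M [0.112 0.392 0.291]
20.67 0.02  ] heading 35.65 gap 0.0107 F [-2.6  1.2  2.4] M [ 0.188  0.374 -0.011]
20.75 0.02  ] heading 36.72 gap 0.0115 F [-2.6  1.3  1.8] M [ 0.183  0.363 -0.096]
20.83 0.0201] heading 35.79 gap 0.0113 F [-2.4  1.5  2.1] M [0.117 0.475 0.2  ]
20.92 0.02  ] heading 34.72 gap 0.0113 F [-2.1  1.1  2. ] M [0.109 0.421 0.236]
21.00 0.02  ] heading 35.65 gap 0.0114 F [-1.7  1.1  2.3] M [ 0.194  0.381 -0.093]
21.08 0.02  ] heading 36.72 gap 0.0108 F [-3.5  1.8  2. ] M [ 0.176  0.337 -0.053]
21.17 0.02  ] heading 35.78 gap 0.0112 F [-1.7  1.5  1.8] M [0.178 0.422 0.231]
21.25 0.0201] heading 34.72 gap 0.0107 F [-2.4  1.9  1.6] M [0.162 0.422 0.165]
21.33 0.02  ] heading 35.65 gap 0.0108 F [-1.2  0.4  3.1] M [ 0.18   0.366 -0.058]
21.42 0.02  ] heading 36.71 gap 0.0112 F [-1.7  1.   3.3] M [ 0.201  0.38  -0.121]
```

```bash
python3 -m creep '[[0,0,0,1],[0,0,0,1],[0,0,0,1],[0,0,0,1]]' 0 ; python3 m.py; python3 -m creep '[[0,0,0,0],[0,0,0,0],[0,0,0,0],[0,0,0,0],[0,0,0,0],[0,0,-1,0],[0,0,-4,0],[0,0,-8,0],[0,0,-12,0],[0,0,-15,0],[0,0,-15,0],[0,0,-15,0]]' 3.6; python3 m.py
python3 - <<'E'
from h import *
s=camera("scene")
crop(s["image"],310,165,425,260,6,"s23.png",10)
import cv2
A=cv2.imread("pics/s15.png").astype(np.float32).mean(2);B=cv2.imread("pics/s23.png").astype(np.float32).mean(2)
for n,(u0,v0,u1,v1) in dict(drive=(364,206,414,226),ringmark=(336,231,348,240),dock=(350,236,414,258)).items():
    a=A[(v0-165)*6:(v1-165)*6,(u0-310)*6:(u1-310)*6];b=B[(v0-165)*6:(v1-165)*6,(u0-310)*6:(u1-310)*6]
    (dx,dy),r=cv2.phaseCorrelate(a.copy(),b.copy(),cv2.createHanningWindow(a.shape[::-1],cv2.CV_32F));print(n,round(dx/6,2),round(dy/6,2),round(r,2))
E
```

```text
t: 21.75
ee_pos: [0.5616, 0.1303, 0.0201]
orientation: [1.431, 2.792, -0.002]
force: [-1.2, 3.0, 2.4]
finger_gap: 0.0114
t 21.75 ee [0.5616 0.1303 0.0201] heading 35.72 gap 0.0114 F [-1.2  3.   2.4] M [0.153 0.38  0.168]
t: 22.75
ee_pos: [0.5625, 0.1309, 0.1741]
orientation: [1.429, 2.788, 0.004]
force: [-0.2, -0.3, -0.4]
finger_gap: 0.0359
t 22.75 ee [0.5625 0.1309 0.1741] heading 35.72 gap 0.0359 F [-0.2 -0.3 -0.4] M [ 0.018 -0.047  0.013]
drive 0.07 0.22 0.87
ringmark 0.02 -0.07 0.91
dock 0.01 0.08 0.58
```

View pics/s23.png

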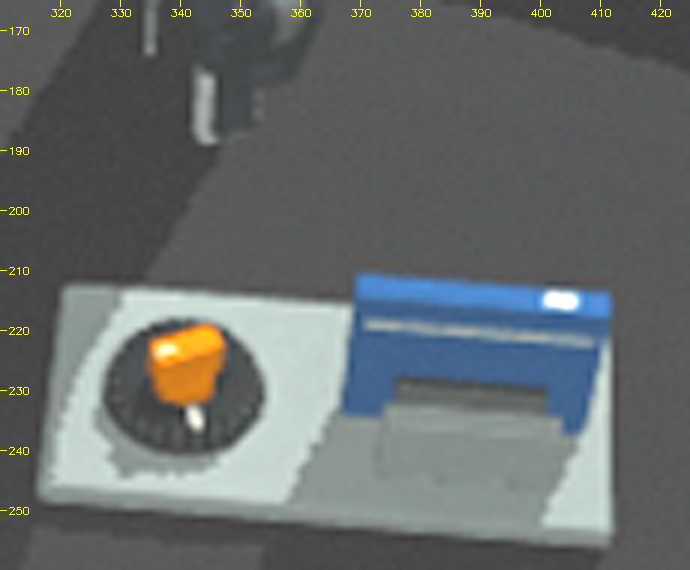

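The knob has stayed turned, the ring mark hasn't moved, the drive is upright in the clamp, and the gripper is clear. I'm handing the job in.

```bash
python3 -c "
from bench import sign_off
print(sign_off())"
```

```text
the job is handed in; nothing more can be done
None
```

The drive is standing in the dock slot, clamped by the jaw at an estimated 10 N. I handed the job in at about 23 s, and no verdict was reported.

**What I did:** I lifted the drive from its rest, stood it on the deck between jaw and stop, and let go. I then gripped the top of the orange knob's bar and turned it about 65° clockwise. The torque readings then suggested about 16 N, so I backed off about 3°, released and moved clear.

**Last checks:**
- **Clamp force:** about 10 N, give or take 3 N. This is inferred from knob torque turning forward versus backward (0.22 and -0.085 N m); nothing measures it directly.
- **Drive:** upright in the picture. Clamping shifted it about 0.7 mm toward the stop, and it stayed there when I let go.
- **Ring mark:** moved less than 0.1 px in the scene camera, roughly 0.2 mm.
- **Contact:** the arm is about 15 cm above the knob and the measured force is near zero.

**What disagreed:**
- **Fingertip position:** the cameras showed the fingertips about 10–15 mm above the reported TCP, not 25 mm below it as stated. A trial close above the drive confirmed the pictures, so I set all grip heights from them.
- **Camera offset:** the two cameras' positions for the dock differed by about 5 mm in x. I corrected this using the robot's own position once it held the drive.
- **Drive placement:** I aimed to stand the drive about 1.5–2.5 mm off the slot's middle, towards the jaw. It seems to have ended up about 1 mm on the stop side instead, which is still within limits.

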